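# Free the stuck coupon from the holding nest

### The arm

A 6-joint arm with a two-finger parallel gripper is mounted at the origin on a cart in front of the work surface, level with it; the furniture and walls round the work are solid. World frame = base frame: x ahead of the robot, y to its left, z up, the work surface at z = 0. Lengths are in m, angles in rad, forces in N, time in s.
With the tool pointing down it reaches from about 0.35 to 0.875 m from the base axis. Payload 15.5 kg.
Tool frame: the origin (TCP) lies between the finger pads; the fingertips stand 11 mm ahead of it and the grasp point (between the pads) lies 8 mm behind it; z points along the fingers, y is the line along which they close (so a half turn about z gives the same grasp; the last joint's range is limited). The gripper opens to 85 mm and grips with 20 to 120 N. Pads are 22 mm wide; open, the fingers measure 114 mm over their backs; the gripper's body (76 mm by 85 mm) begins 54 mm behind the grasp point. The pads swing forward as they close: fully open they stand 13 mm farther back than shut.
Start: joints at [1.212, 0.494, 1.345, -0, 1.302, -0.096], TCP at [0.163, 0.603, 0.242] pointing down, gripper open.
Joint ranges: [-2.91, 2.91], [-0.82, 2.16], [0.22, 2.67], [-1.22, 4.37], [0.12, 2.79], [-3.08, 3.08]. Speed limits (rad/s): [1.89, 1.89, 2.57, 3.01, 3.01, 3.01].

### API

Orientations are given as a unit quaternion [w, x, y, z].
In Python, from rig import sense, grab_frame, job_done gives the robot as it stands.
- The arm moves only by the tool servo_tool, never from a script. Its argument "targets" is a list of rows, each a list of 7 numbers: the shift along the tool's x, y, z in cm, then the turn, a rotation vector about the tool's x, y, z in rad, then the closure in counts, from 0 (fully open) to 255 (shut). A call has 1 to 5 rows; each row shifts and turns the commanded pose from where the row before left it, along the tool's axes as they then stand; what a row does not reach is not made up. A row lasts 1/10 s, in which the tool goes at most 50 mm and 8.59 degrees, less where a joint would pass 70% of its speed; a pose out of reach is approached as far as the arm can. A call is refused whole if a number of a shift passes 5 or a number of a turn 0.15, either way. A call with a gripper value outside its range is refused whole. The fingers move at their own pace and stop on an object; "newtons" is the grip in N (left out, the last holds). Time passes only in rows, so rows that do not move let the fingers close. It gives the time, the measured TCP pose, the force, the opening and the grip force at its end, in the units of the state.
- sense(): the state, without advancing time (a new reading comes with each control period).
- grab_frame(name): name is "scene" or "top" or "wrist"; returns a dict with "image" (420x560x3 uint8, red, green, blue), "fx", "fy", "cx", "cy" (pixels), "rvec" (rotation vector, rad) and "tvec" (3), from world to camera coordinates, as OpenCV has them; the wrist camera has in their place "tool_from_camera" (4x4, takes a point from camera to tool coordinates, whose origin is the TCP and whose axes are the flange's). Camera axes: x right, y down, z forward; pixel columns grow to the right and rows downward; lengths in m; the calibration is good to about 2 mm. A picture is of the moment at which its call begins: read the wrist's pose just before it. There is no depth.
- job_done(): hands the job in; it is judged then, once.
The state is a dict: "time": time; "joint_positions": joint angles; "joint_vel": joint speeds; "joint_torque": joint torques, N m; "eef_pos": TCP position; "tcp_rot": TCP orientation; "wrist_force": force on the tool from outside, world axes, zero at the start; "ft_torque": the same for the moment, N m; "opening": finger opening in m; "gripper_force": force on a finger pad.
Only numpy, scipy, OpenCV 4.12 (cv2) and the standard library are available. Lean on these libraries where they do the work, as an engineer would, in place of code of your own. Each camera call takes 0.05 s, during which the arm holds its last target. There are 200 camera calls.

### The job

The aluminium test coupon is stuck in the covered end of the steel holding nest, and two stop blocks stand in its way. Lift both blocks out and stand them on the rubber mat, push the coupon out from under the keeper strips with the steel bar through the slot in the end wall, lift the coupon into the steel tray, flat and still the same side up, then put each block back upright in the very place where it stood and lay the bar back on the mat. Leave the loupe and the tin cup where they are.

Things in the scene. Friction and masses are not known exactly. Their poses are not given: they have to be found in the camera images.
- nest: Fixed nest 136 (x) x 104 (y) mm, 31 high; origin under its middle, z up. Floor at z 10 mm. Covered bay at its -x end: end wall x -63 to -53 mm with a slot |y| < 8 mm, open on top, cut down to the floor; cheeks and dark keeper strips |y| 17.5 to 36, x -63 to -21, top z 31. Open pocket x -21 to 52 between ledges |y| 25.5 to 33.5, top z 13, then stop bar to x 62, top z 22 mm.
- coupon: Light aluminium block 30 (x) x 45 (y) x 16 mm, 0.06 kg; origin: centre of underside. Starts in the nest's bay at nest x -37 mm, 45 mm across the nest, edges under the strips: it can only slide along the nest's +x. A spring plunger in the -y cheek pinches it: 5 to 10 N move it, after 20 mm it is free, after 32 mm clear of the strips and free to lift.
- v_block: Steel block with a V groove in its top, 45 (x) x 32 (y) x 30 mm, 0.42 kg; origin: centre of underside. Stands in the nest's pocket, 45 mm across the nest, at nest x about -2 or 33 mm (the two blocks swap places from start to start, 3 mm between them).
- plain_block: Plain steel block with two small blind holes in its top, 32 (x) x 45 (y) x 24 mm, 0.26 kg; origin: centre of underside. Stands in the other place of the nest's pocket, 45 mm across the nest.
- bar: Steel bar with three holes in its side, 10 (x) x 120 (y) x 20 mm (z), 0.25 kg; origin: centre of underside. Stands on its 10 mm edge on the mat, its length roughly along the mat's x, about 55 mm to the -y side of the mat's centre.
- mat: Black rubber mat, fixed, 190 (x) x 170 (y) x 3 mm; origin under its centre. The side area for blocks and bar. Lies left or right of the nest.
- tray: Shallow open stainless steel tray, fixed, 110 (x) x 156 (y) mm, walls 2 mm thick and 28 mm high, floor 2 mm thick; origin under its centre. Lies on the other side of the nest from the mat.
- loupe: Black eye loupe, 34 mm across, 30 mm high, loose; origin at the centre of its underside. Not to be disturbed.
- cup: Tin cup holding small mounted points, 58 mm across, 95 mm high, loose; origin at the centre of its underside. Not to be disturbed.
Not all that is in view belongs to the job. Leave any blue or turquoise look-alike of the plain_block alone.

How it is judged:
By the outcome, as a careful person would: the job done as asked, in the order asked, and still so for the second after the job is handed in, with the robot touching nothing.
It also fails if it takes over 131 s, if anything falls off the work surface, if the arm or the gripper's body presses on something with over 40 N, if the wrist force passes 120 N, or if a joint passes its speed limit or range.

## Working session

There is one attempt and no reset: what is moved stays moved. The work goes in short steps, Python scripts to look and compute and a tool call to move; the robot and the scene stay as the last step left them, time stands still between calls to the robot, and variables do not carry over. Pictures are saved under pics/ and viewed, at most 14 in all, crops included, and the job is handed in when it is done.

Besides the shell and the picture viewer there is one more tool, called as name([rows], argument=value, ...), one row to a line, values as JSON. servo_tool: Moves the arm, as the interface text tells. Its arguments: {"type":"object","properties":{"targets":{"type":"array","items":{"type":"array","items":{"type":"number"}}},"newtons":{"type":"number"}},"required":["targets"]}

```bash
mkdir -p pics; ls; python3 - <<'E'
from rig import *
import cv2,json
s=sense();print(s)
for n in("top","scene"):
    f=grab_frame(n);cv2.imwrite(f"pics/{n}0.png",cv2.resize(f["image"][:,:,::-1],(800,600),interpolation=cv2.INTER_CUBIC));print({k:v for k,v in f.items() if k!="image"})
E
```

```text
pics
{'time': 0.0, 'joint_positions': array([ 1.21152967e+00,  4.94203264e-01,  1.34613316e+00,  5.23440314e-06,
        1.30248282e+00, -9.54943016e-02]), 'joint_vel': array([-0.00152759,  0.0013857 , -0.00074896, -0.00040723, -0.00013551,
       -0.00135639]), 'joint_torque': array([-5.24391115e-03, -8.82180762e+01, -3.83851254e+01, -6.65768675e-04,
        1.06868515e-02,  2.02456351e-05]), 'eef_pos': array([0.1628237 , 0.6030637 , 0.24168707]), 'tcp_rot': array([-1.40710577e-04,  1.31504835e-01,  9.91315339e-01, -5.96938553e-04]), 'wrist_force': array([-0.44016563,  0.05863103, -0.41702042]), 'ft_torque': array([-0.02865425, -0.02547859,  0.0265701 ]), 'gripper_force': 0.0, 'opening': 0.08549403802034786}
{'fx': 529.4677517946554, 'fy': 529.4677517946554, 'cx': 268.43531939905716, 'cy': 207.44053969147836, 'rvec': array([ 2.12220095, -2.10901717,  0.21357623]), 'tvec': array([-0.04307445,  0.58742915,  1.26493827])}
{'fx': 429.1353486358217, 'fy': 429.1353486358217, 'cx': 277.65414018784, 'cy': 209.24531970170474, 'rvec': array([ 2.00494666, -0.82449865,  0.42809834]), 'tvec': array([-0.44201645,  0.23609086,  0.69184504])}
```

View pics/top0.png

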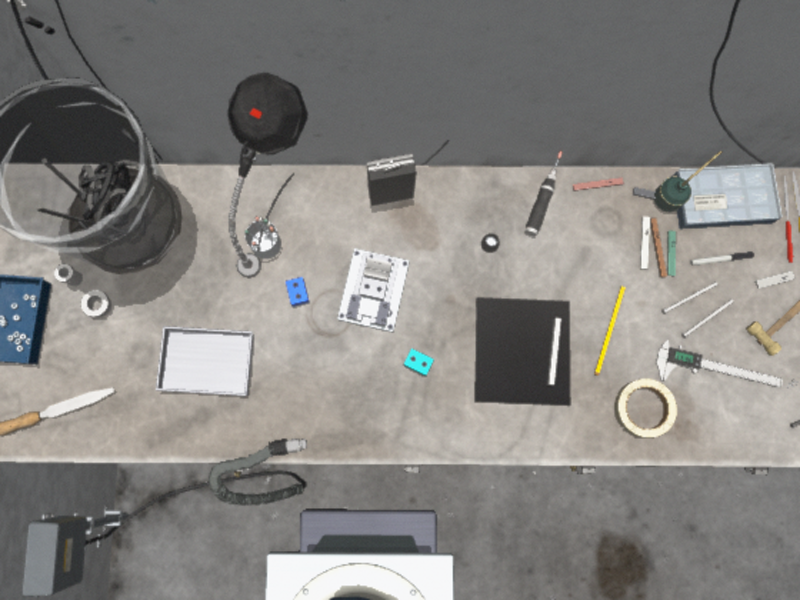

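View pics/scene0.png

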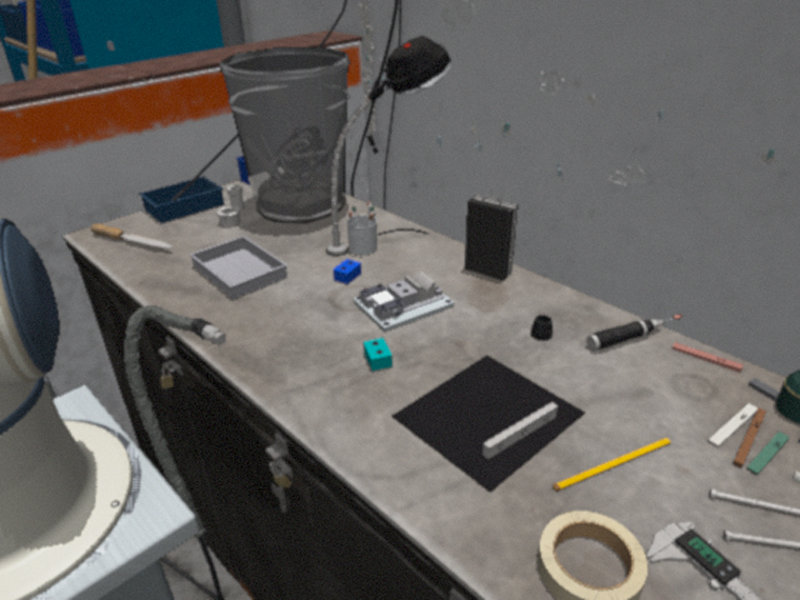

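The top view shows the nest at about (373,290) px with +x pointing away from the robot. The coupon is at (373,308), the plain block (two holes) is in the near place at (375,287), and the v_block is in the far place at (378,268). The mat is on the right with its bar at (555,350), the tray on the left at (205,362), the loupe at (490,242) and the cup at (265,238). The blue and turquoise decoys are at (297,291) and (419,362).

```bash
cat > h.py <<'E'
import numpy as np,cv2
from rig import *
from scipy.spatial.transform import Rotation as R
def q2R(q): return R.from_quat([q[1],q[2],q[3],q[0]]).as_matrix()
def cam(n):
    s=sense();f=grab_frame(n)
    if n=="wrist":
        T=np.eye(4);T[:3,:3]=q2R(s["tcp_rot"]);T[:3,3]=s["eef_pos"];M=T@f["tool_from_camera"];Rc,t=M[:3,:3],M[:3,3]
    else:
        Rw=cv2.Rodrigues(f["rvec"])[0];Rc=Rw.T;t=-Rw.T@f["tvec"]
    return f["image"],(np.array([[f["fx"],0,f["cx"]],[0,f["fy"],f["cy"]],[0,0,1]]),Rc,t)
def back(c,uv,z):
    K,Rc,t=c;d=Rc@np.linalg.inv(K)@np.array([uv[0],uv[1],1.]);return t+d*(z-t[2])/d[2]
def proj(c,p):
    K,Rc,t=c;x=K@(Rc.T@(np.array(p)-t));return x[:2]/x[2]
def go(p,yaw=None):
    """shift in tool axes (cm) and tool-z turn to bring TCP to p with tool-y axis at world angle yaw (tool down)"""
    s=sense();M=q2R(s["tcp_rot"]);d=M.T@(np.array(p)-s["eef_pos"])*100
    cur=np.arctan2(M[1,1],M[0,1]);print("shift cm",d.round(2),"tool-y yaw",cur.round(4),"tilt",M[:2,2].round(4),end=" ")
    if yaw is not None:
        e=(yaw-cur+np.pi/2)%np.pi-np.pi/2;print("turn about tool z",round(-e,4),end="")
    print()
E
python3 - <<'E'
from h import *
_,c=cam("top")
S=.7
P=dict(n1=(355,250,.01),n2=(408,258,.01),n3=(395,330,.01),n4=(338,320,.01),m1=(476,298,.003),m2=(569,301,.003),m3=(571,404,.003),m4=(475,402,.003),bar1=(557,319,.023),bar2=(552,384,.023),t1=(164,327,.028),t2=(253,331,.028),t3=(250,397,.028),t4=(157,391,.028),loupe=(490,242,.03),cup=(265,232,.095),turq=(419,362,.024),blue=(297,291,.024))
for k,(u,v,z) in P.items(): print(k,back(c,(u*S,v*S),z)[:2].round(3))
E
```

```text
n1 [0.684 0.014]
n2 [ 0.67  -0.084]
n3 [ 0.536 -0.061]
n4 [0.554 0.042]
m1 [ 0.597 -0.208]
m2 [ 0.593 -0.378]
m3 [ 0.406 -0.374]
m4 [ 0.409 -0.203]
bar1 [ 0.556 -0.35 ]
bar2 [ 0.44  -0.337]
t1 [0.536 0.35 ]
t2 [0.53  0.192]
t3 [0.413 0.192]
t4 [0.423 0.355]
loupe [ 0.696 -0.232]
cup [0.693 0.167]
turq [ 0.477 -0.103]
blue [0.604 0.116]
```

servo_tool([
  [-2.9,-2.4,0,0,0,0,0],
  [-2.9,-2.4,0,0,0,0,0],
  [-2.9,-2.4,0,0,0,0,0],
  [-2.9,-2.4,0,0,0,0,0],
  [-2.9,-2.4,0,0,0,0,0],
])

```text
time: 0.65
eef_pos: [0.2722, 0.4483, 0.2422]
tcp_rot: [-0.0, 0.131, 0.991, -0.0]
wrist_force: [0.3, -0.8, 1.1]
opening: 0.0851
gripper_force: 0.0
```

servo_tool([
  [-2.9,-2.4,0,0,0,0,0],
  [-2.9,-2.4,0,0,0,0,0],
  [-2.9,-2.4,0,0,0,0,0],
  [-2.9,-2.4,0,0,0,0,0],
  [-2.9,-2.4,0,0,0,0,0],
])

```text
time: 1.15
eef_pos: [0.3809, 0.2947, 0.2423]
tcp_rot: [-0.0, 0.132, 0.991, -0.0]
wrist_force: [0.3, 0.0, -0.6]
opening: 0.0856
gripper_force: 0.0
```

servo_tool([
  [-2.9,-2.4,0,0,0,0,0],
  [-2.9,-2.4,0,0,0,0,0],
  [-2.9,-2.4,0,0,0,0,0],
  [-2.9,-2.4,0,0,0,0,0],
  [-2.9,-2.4,0,0,0,0,0],
])

```text
time: 1.65
eef_pos: [0.4897, 0.1409, 0.2422]
tcp_rot: [-0.0, 0.132, 0.991, -0.0]
wrist_force: [0.0, 0.4, -0.4]
opening: 0.0854
gripper_force: 0.0
```

servo_tool([
  [-2.9,-2.4,0,0,0,0,0],
  [-2.9,-2.4,0,0,0,0,0],
  [-2.9,-2.4,0,0,0,0,0],
  [-2.9,-2.4,0,0,0,-0.09,0],
  [-2.9,-2.4,0,0,0,0,0],
])

```text
time: 2.15
eef_pos: [0.6008, -0.0107, 0.2421]
tcp_rot: [-0.0, 0.085, 0.996, 0.0]
wrist_force: [0.3, 0.6, -0.0]
opening: 0.0857
gripper_force: 0.0
```

servo_tool([
  [0,0,0,0,0,0,0],
  [0,0,0,0,0,0,0],
  [0,0,0,0,0,0,0],
])

```text
time: 2.45
eef_pos: [0.5998, -0.0086, 0.2421]
tcp_rot: [-0.0, 0.087, 0.996, 0.0]
wrist_force: [-0.3, 0.2, 0.0]
opening: 0.0849
gripper_force: 0.0
```

```bash
python3 - <<'E'
from h import *
im,c=cam("wrist");cv2.imwrite("pics/w1.png",cv2.resize(im[:,:,::-1],(800,600),interpolation=cv2.INTER_CUBIC))
np.savez("pics/w1.npz",K=c[0],R=c[1],t=c[2]);print(c);go([.60,-.02,.25],1.40)
E
```

```text
(array([[337.07137048,   0.        , 283.82402898],
       [  0.        , 337.07137048, 207.40986198],
       [  0.        ,   0.        ,   1.        ]]), array([[ 1.72421195e-01,  9.45543539e-01,  2.76076705e-01],
       [ 9.85023273e-01, -1.65428747e-01, -4.86053584e-02],
       [-2.87459152e-04,  2.80322574e-01, -9.59905814e-01]]), array([0.53009347, 0.00422427, 0.37386529]))
shift cm [-0.22 -1.14 -0.78] tool-y yaw 1.3977 tilt [-0.0006  0.0002] turn about tool z -0.0023
```

View pics/w1.png

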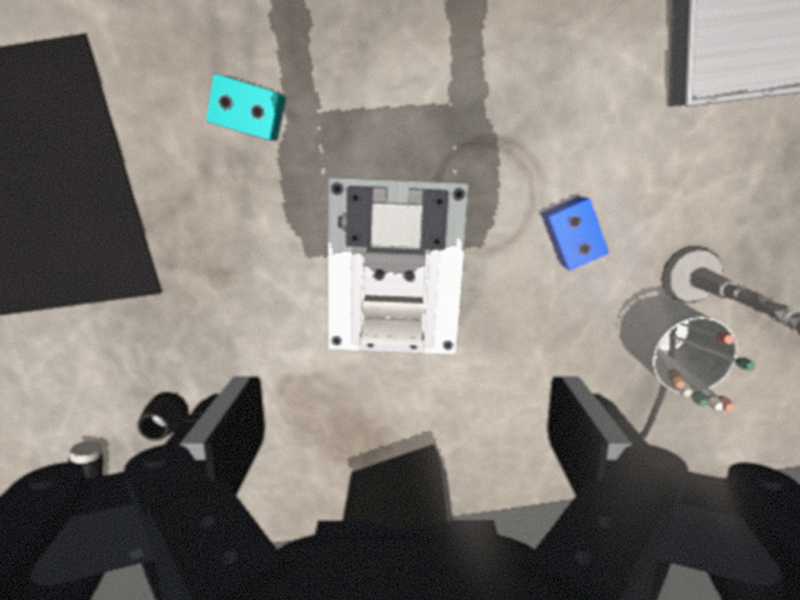

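The wrist view shows the nest corners at about (329,179), (469,183), (457,353) and (329,348). The bay end is towards the robot, and the plain block at (395,273) sits in the near place. I'll zoom in with a model overlay.

```bash
python3 - <<'E'
from h import *
from scipy.optimize import least_squares
z=np.load("pics/w1.npz");c=(z["K"],z["R"],z["t"])
kp=[((329,179),(-68,-52,10)),((469,183),(-68,52,10)),((457,353),(68,52,10)),((329,348),(68,-52,10))]
def w(p,q): 
    a=p[2];return [p[0]+(np.cos(a)*q[0]-np.sin(a)*q[1])/1e3,p[1]+(np.sin(a)*q[0]+np.cos(a)*q[1])/1e3,q[2]/1e3]
f=lambda p:np.concatenate([proj(c,w(p,q))-np.array(u)*.7 for u,q in kp])
r=least_squares(f,[.61,-.02,-.17],x_scale=[.01,.01,.1]);p=r.x;print(p,r.fun.round(2))
im=cv2.imread("pics/w1.png")
x0,y0,s=300,160,3
big=cv2.resize(im[y0:y0+200,x0:x0+200],None,fx=s,fy=s,interpolation=cv2.INTER_CUBIC)
def poly(pts,col):
    u=np.array([(proj(c,w(p,q))/.7-[x0,y0])*s for q in pts]).round().astype(np.int32);cv2.polylines(big,[u],True,col,1)
def box(xa,xb,ya,yb,z,col): poly([(xa,ya,z),(xb,ya,z),(xb,yb,z),(xa,yb,z)],col)
box(-68,68,-52,52,10,(0,0,255))
box(-63,-21,17.5,36,31,(0,255,0));box(-63,-21,-36,-17.5,31,(0,255,0))
box(-21,52,25.5,33.5,13,(255,0,0));box(-21,52,-33.5,-25.5,13,(255,0,0))
box(-18,14,-22.5,22.5,34,(0,255,255));box(17,49,-22.5,22.5,40,(255,0,255))
box(-52,-22,-22.5,22.5,26,(0,128,255))
cv2.imwrite("pics/o1.png",big)
E
```

```text
[ 0.61275166 -0.01782561 -0.21102939] [-0.59 -1.12  0.35 -0.08 -0.    0.58  0.26  0.94]
```

View pics/o1.png

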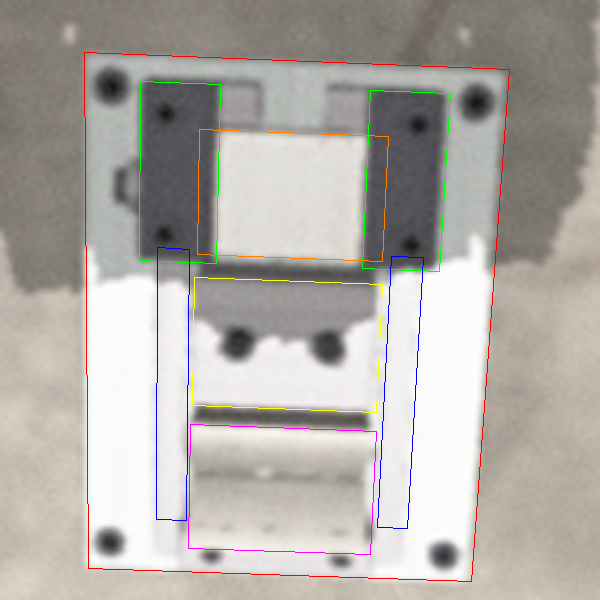

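The overlay fits within about 1 mm: nest at (0.6127, -0.0178), yaw -0.211. Next I'll go above the plain block.

```bash
cat >> h.py <<'E'
N=np.array([.6127,-.0178,-.211])
def nest(x,y,z):
    a=N[2];return np.array([N[0]+(np.cos(a)*x-np.sin(a)*y)/1e3,N[1]+(np.sin(a)*x+np.cos(a)*y)/1e3,z/1e3])
def innest():
    s=sense();a=N[2];d=(s["eef_pos"]-[N[0],N[1],0])*1e3;M=q2R(s["tcp_rot"])
    print("TCP in nest mm",np.round([np.cos(a)*d[0]+np.sin(a)*d[1],-np.sin(a)*d[0]+np.cos(a)*d[1],d[2]],2),"yaw err",((np.arctan2(M[1,1],M[0,1])-a)%np.pi-np.pi/2).round(4),"open",s["opening"].round(4),"F",s["wrist_force"].round(1),"grip",s["gripper_force"],"t",s["time"])
NY=np.pi/2+N[2]
E
python3 -c "
from h import *
go(nest(-2,0,75),NY)"
```

```text
shift cm [-1.24 -0.7  16.72] tool-y yaw 1.3977 tilt [-0.0006  0.0002] turn about tool z 0.0379
```

servo_tool([
  [-0.31,-0.17,4.18,0,0,0,0],
  [-0.31,-0.17,4.18,0,0,0,0],
  [-0.31,-0.18,4.18,0,0,0,0],
  [-0.31,-0.18,4.18,0,0,0.038,0],
  [0,0,0,0,0,0,0],
])

```text
time: 3.0
eef_pos: [0.6082, -0.0173, 0.0708]
tcp_rot: [-0.004, 0.106, 0.994, 0.0]
wrist_force: [0.1, 0.1, 0.6]
opening: 0.0855
gripper_force: 0.0
```

servo_tool([
  [0,0,0,0,0,0,0],
  [0,0,0,0,0,0,0],
])

```text
time: 3.2
eef_pos: [0.6125, -0.0179, 0.0775]
tcp_rot: [0.002, 0.105, 0.994, -0.0]
wrist_force: [0.3, 0.3, 2.0]
opening: 0.0853
gripper_force: 0.0
```

```bash
python3 - <<'E'
from h import *
innest();im,c=cam("wrist");im=cv2.resize(im[:,:,::-1],(800,600),interpolation=cv2.INTER_CUBIC)
def box(xa,xb,ya,yb,z,col):
    u=np.array([proj(c,nest(*q))/.7 for q in [(xa,ya,z),(xb,ya,z),(xb,yb,z),(xa,yb,z)]]).round().astype(np.int32);cv2.polylines(im,[u],True,col,1)
box(-63,-21,17.5,36,31,(0,255,0));box(-63,-21,-36,-17.5,31,(0,255,0))
box(-18,14,-22.5,22.5,34,(0,255,255));box(17,49,-22.5,22.5,40,(255,0,255));box(-68,68,-52,52,10,(0,0,255))
cv2.imwrite("pics/w2.png",im)
M=q2R(sense()["tcp_rot"]);print([(proj(c,sense()["eef_pos"]+M[:,2]*h)/.7).round(1) for h in (.011,.041)])
E
```

```text
Traceback (most recent call last):
  File "h.py", line 28, in innest
    print("TCP in nest mm",np.round([np.cos(a)*d[0]+np.sin(a)*d[1],-np.sin(a)*d[0]+np.cos(a)*d[1],d[2]],2),"yaw err",((np.arctan2(M[1,1],M[0,1])-a)%np.pi-np.pi/2).round(4),"open",s["opening"].round(4),"F",s["wrist_force"].round(1),"grip",s["gripper_force"],"t",s["time"])
                                                                                                                                                                                   ^^^^^^^^^^^^^^^^^^
AttributeError: 'float' object has no attribute 'round'
```

```bash
sed -i 's/s\["opening"\].round(4)/round(s["opening"],4)/' h.py; python3 - <<'E'
from h import *
innest();im,c=cam("wrist");im=cv2.resize(im[:,:,::-1],(800,600),interpolation=cv2.INTER_CUBIC)
def box(xa,xb,ya,yb,z,col):
    u=np.array([proj(c,nest(*q))/.7 for q in [(xa,ya,z),(xb,ya,z),(xb,yb,z),(xa,yb,z)]]).round().astype(np.int32);cv2.polylines(im,[u],True,col,1)
box(-63,-21,17.5,36,31,(0,255,0));box(-63,-21,-36,-17.5,31,(0,255,0))
box(-18,14,-22.5,22.5,34,(0,255,255));box(17,49,-22.5,22.5,40,(255,0,255));box(-68,68,-52,52,10,(0,0,255))
cv2.imwrite("pics/w2.png",im)
M=q2R(sense()["tcp_rot"]);print([(proj(c,sense()["eef_pos"]+M[:,2]*h)/.7).round(1) for h in (.011,.041)])
innest()
E
```

```text
TCP in nest mm [-0.21 -0.14 77.51] yaw err 0.0005 open 0.0853 F [0.3 0.3 2. ] grip 0.0 t 3.2
[array([403.5, 382.8]), array([403.8, 347.5])]
TCP in nest mm [-7.000e-02 -2.100e-01  7.761e+01] yaw err 0.0003 open 0.0854 F [0.4 0.  0.9] grip 0.0 t 3.25
```

View pics/w2.png

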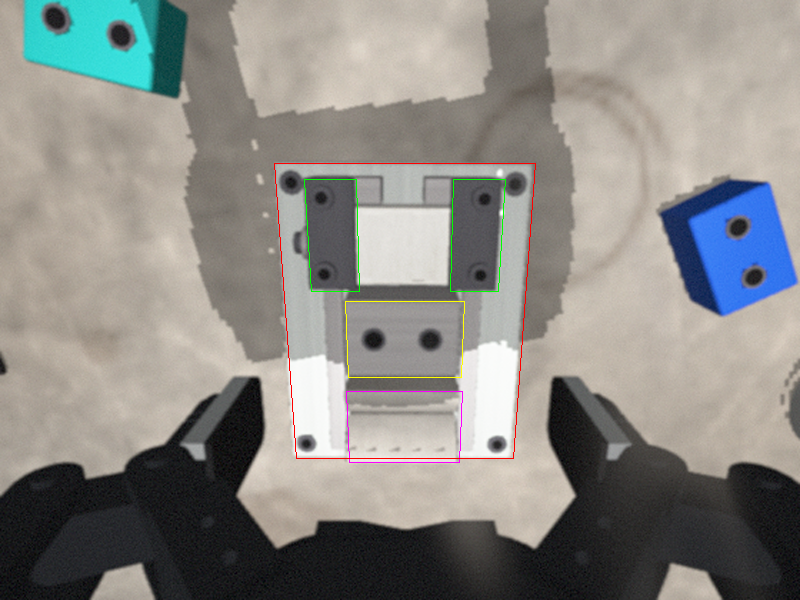

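Block edges are at about 345 to 461 px, slightly left of the overlay. The fingers' midline is at 406.5 px, against a projected 403.5. So the blocks probably sit about 1.5 mm to -y of my tool axis. I'll shift, descend, half close and check the gaps.

servo_tool([
  [0.19,-0.14,1.2,0,0,0,0],
  [0,0,1.2,0,0,0,0],
  [0,0,1.2,0,0,0,30],
  [0,0,0.8,0,0,0,60],
  [0,0,0.55,0,0,0,85],
])

```text
time: 3.75
eef_pos: [0.6088, -0.0191, 0.0243]
tcp_rot: [-0.001, 0.106, 0.994, 0.0]
wrist_force: [-0.3, -0.5, 0.1]
opening: 0.0571
gripper_force: 0.0
```

servo_tool([
  [0,0,0,0,0,0,95],
  [0,0,0,0,0,0,95],
  [0,0,0,0,0,0,95],
])

```text
time: 4.05
eef_pos: [0.6095, -0.0192, 0.0259]
tcp_rot: [0.0, 0.106, 0.994, -0.0]
wrist_force: [0.5, -0.0, 0.9]
opening: 0.0535
gripper_force: 0.0
```

```bash
python3 - <<'E'
from h import *
innest();im,c=cam("wrist");im=cv2.resize(im[180:340,160:400,::-1],(800,533),interpolation=cv2.INTER_CUBIC)
cv2.imwrite("pics/w3.png",im)
E
```

```text
TCP in nest mm [-2.79 -2.05 25.93] yaw err -0.0008 open 0.0535 F [ 0.5 -0.   0.9] grip 0.0 t 4.05
```

View pics/w3.png

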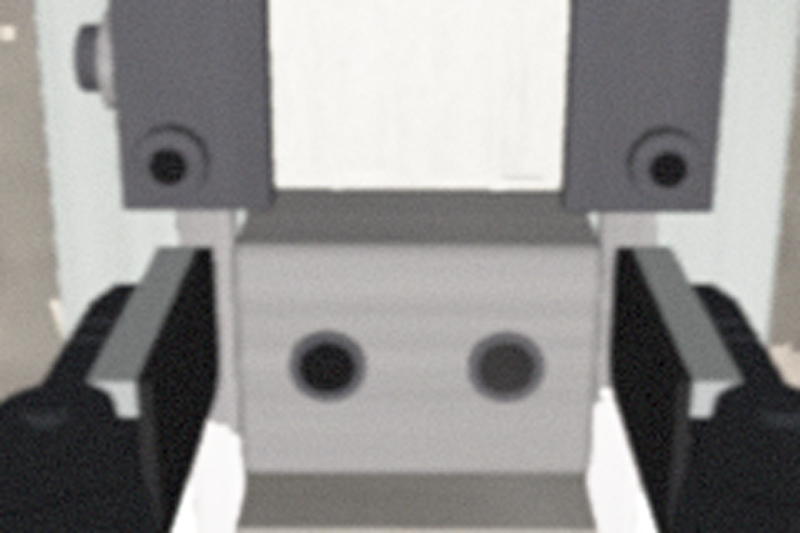

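```bash
python3 - <<'E'
from h import *
im,c=cam("wrist");s=sense();M=q2R(s["tcp_rot"])
f=lambda p:((proj(c,p)-[160,180])*800/240).round(0)
for h in (0,.004,.008):
  for x in(11,-11):
    print("pad",h,x,[f(s["eef_pos"]+M@[x/1e3,y/1e3,h]) for y in(-26.7,26.7)])
for q in [(-18,-22.5,34),(-18,22.5,34),(14,-22.5,34),(-21,-17.5,31)]: print(q,f(nest(*q)))
E
```

```text
pad 0 11 [array([199., 252.]), array([617., 252.])]
pad 0 -11 [array([207., 404.]), array([609., 404.])]
pad 0.004 11 [array([204., 239.]), array([612., 239.])]
pad 0.004 -11 [array([213., 388.]), array([604., 388.])]
pad 0.008 11 [array([209., 227.]), array([607., 227.])]
pad 0.008 -11 [array([217., 372.]), array([599., 373.])]
(-18, -22.5, 34) [237. 248.]
(-18, 22.5, 34) [613. 248.]
(14, -22.5, 34) [248. 479.]
(-21, -17.5, 31) [280. 215.]
```

Block centre is 419 px and pad midline 413.5, so the block is 0.6 mm to +y of the tool. Along x it agrees. I'll correct the nest estimate, shift, and grip.

servo_tool([
  [0,0.06,0,0,0,0,95],
  [0,0,0,0,0,0,110],
  [0,0,0,0,0,0,120],
  [0,0,0,0,0,0,140],
  [0,0,0,0,0,0,140],
], newtons=60)

```text
time: 4.65
eef_pos: [0.6094, -0.0187, 0.0261]
tcp_rot: [0.0, 0.106, 0.994, -0.0]
wrist_force: [-2.3, -1.8, 8.1]
opening: 0.0436
gripper_force: 62.1
```

```bash
sed -i 's/^N=.*/N=np.array([.6116,-.0190,-.211])/' h.py; python3 -c "
from h import *
innest()"
```

```text
TCP in nest mm [-2.18 -0.16 26.05] yaw err -0.0008 open 0.0436 F [-2.3 -1.8  8.1] grip 62.11646318435669 t 4.65
```

```bash
python3 -c "
from h import *
go([.548,-.257,.10]);go(nest(33,0,75),NY)"
```

```text
shift cm [  1.   -24.59  -7.39] tool-y yaw 1.359 tilt [ 0.0003 -0.0002] 
shift cm [-3.52  0.02 -4.89] tool-y yaw 1.359 tilt [ 0.0003 -0.0002] turn about tool z -0.0008
```

servo_tool([
  [0,0,-0.5,0,0,0,140],
  [0,0,-1.5,0,0,0,140],
  [0,0,-2.5,0,0,0,140],
  [0,0,-2,0,0,0,140],
  [0,0,-0.9,0,0,0,140],
])

```text
time: 5.15
eef_pos: [0.6103, -0.0187, 0.1022]
tcp_rot: [0.001, 0.106, 0.994, -0.0]
wrist_force: [-0.2, -0.3, -1.4]
opening: 0.0435
gripper_force: 61.6
```

servo_tool([
  [0,-2.0,0,0,0,0,140],
  [0.2,-3.2,0,0,0,0,140],
  [0.2,-3.2,0,0,0,0,140],
  [0.2,-3.2,0,0,0,0,140],
  [0.2,-3.2,0,0,0,0,140],
])

```text
time: 5.65
eef_pos: [0.5699, -0.1627, 0.0997]
tcp_rot: [-0.0, 0.106, 0.994, 0.0]
wrist_force: [0.9, -0.1, -3.0]
opening: 0.0437
gripper_force: 61.6
```

servo_tool([
  [0.2,-3.2,0,0,0,0,140],
  [0,-3.2,0,0,0,0,140],
  [0,-2.2,2,0,0,0,140],
  [0,-1.2,2,0,0,0,140],
  [0,0,1.5,0,0,0,140],
])

```text
time: 6.15
eef_pos: [0.5473, -0.2584, 0.0436]
tcp_rot: [-0.0, 0.107, 0.994, 0.0]
wrist_force: [-0.3, 0.5, -2.5]
opening: 0.0436
gripper_force: 61.6
```

servo_tool([
  [0,0,1.2,0,0,0,140],
  [0,0,0.5,0,0,0,140],
  [0,0,0,0,0,0,140],
  [0,0,0,0,0,0,140],
])

```text
time: 6.55
eef_pos: [0.5484, -0.2566, 0.0281]
tcp_rot: [0.0, 0.105, 0.994, -0.0]
wrist_force: [0.2, -0.3, -2.8]
opening: 0.0435
gripper_force: 61.6
```

```bash
python3 -c "
from h import *
innest();go([.548,-.257,.019])"
```

```text
TCP in nest mm [ -12.09 -245.56   28.1 ] yaw err -0.0 open 0.0435 F [ 0.2 -0.3 -2.8] grip 61.6190242767334 t 6.55
shift cm [ 0.03 -0.05  0.91] tool-y yaw 1.3598 tilt [ 0.0005 -0.0003]
```

servo_tool([
  [0,0,0.5,0,0,0,140],
  [0,0,0.3,0,0,0,140],
  [0,0,0.15,0,0,0,140],
  [0,0,0,0,0,0,140],
  [0,0,0,0,0,0,140],
])

```text
time: 7.05
eef_pos: [0.5481, -0.2569, 0.019]
tcp_rot: [0.0, 0.106, 0.994, -0.0]
wrist_force: [-3.6, 3.1, 15.6]
opening: 0.0436
gripper_force: 63.8
```

servo_tool([
  [0,0,0,0,0,0,110],
  [0,0,0,0,0,0,60],
  [0,0,0,0,0,0,60],
])

```text
time: 7.35
eef_pos: [0.548, -0.257, 0.0181]
tcp_rot: [0.0, 0.106, 0.994, -0.0]
wrist_force: [0.0, 0.6, 0.2]
opening: 0.0654
gripper_force: 0.0
```

```bash
python3 -c "
from h import *
innest();print(sense()['eef_pos']);go(nest(33,0,75),NY)"
```

```text
TCP in nest mm [ -12.36 -246.09   18.07] yaw err -0.0008 open 0.0654 F [0.  0.6 0.2] grip 0.0 t 7.35
[ 0.54796843 -0.2570447   0.01807239]
shift cm [-4.52 24.61 -5.69] tool-y yaw 1.359 tilt [ 0.0001 -0.0001] turn about tool z -0.0008
```

servo_tool([
  [0,0,-1.0,0,0,0,60],
  [0,0,-2.5,0,0,0,60],
  [-0.2,2,-2.2,0,0,0,60],
  [-0.5,3.2,0,0,0,0,60],
  [-0.6,3.2,0,0,0,0,60],
])

```text
time: 7.85
eef_pos: [0.5789, -0.1772, 0.0767]
tcp_rot: [0.001, 0.106, 0.994, -0.0]
wrist_force: [-0.2, -0.3, -0.9]
opening: 0.0654
gripper_force: 0.0
```

servo_tool([
  [-0.6,3.2,0,0,0,0,60],
  [-0.6,3.2,0,0,0,0,60],
  [-0.6,3.2,0,0,0,0,60],
  [-0.6,3.2,0,0,0,0,60],
  [-0.6,2.4,0,0,0,0,60],
])

```text
time: 8.35
eef_pos: [0.6401, -0.0334, 0.0758]
tcp_rot: [0.0, 0.105, 0.994, 0.0]
wrist_force: [-0.1, -1.2, -0.1]
opening: 0.0651
gripper_force: 0.0
```

servo_tool([
  [-0.2,1,0,0,0,0,60],
  [0,0,0,0,0,0,60],
  [0,0,0,0,0,0,60],
  [0,0,0,0,0,0,60],
])

```text
time: 8.75
eef_pos: [0.6432, -0.0271, 0.0752]
tcp_rot: [-0.0, 0.106, 0.994, -0.0]
wrist_force: [-1.3, -0.1, -0.2]
opening: 0.0655
gripper_force: 0.0
```

```bash
python3 - <<'E'
from h import *
innest();go(nest(33,0,26),NY);im,c=cam("wrist");im=cv2.resize(im[:,:,::-1],(800,600),interpolation=cv2.INTER_CUBIC)
def box(xa,xb,ya,yb,z,col):
    u=np.array([proj(c,nest(*q))/.7 for q in [(xa,ya,z),(xb,ya,z),(xb,yb,z),(xa,yb,z)]]).round().astype(np.int32);cv2.polylines(im,[u],True,col,1)
box(-63,-21,17.5,36,31,(0,255,0));box(-63,-21,-36,-17.5,31,(0,255,0))
box(17,49,-22.5,22.5,40,(255,0,255))
cv2.imwrite("pics/w4.png",im[100:600,150:650])
E
```

```text
TCP in nest mm [32.58 -1.29 75.18] yaw err -0.0019 open 0.0655 F [-1.3 -0.1 -0.2] grip 0.0 t 8.75
shift cm [-0.04  0.13  4.92] tool-y yaw 1.3579 tilt [-0.0003 -0.0001] turn about tool z -0.0019
```

View pics/w4.png

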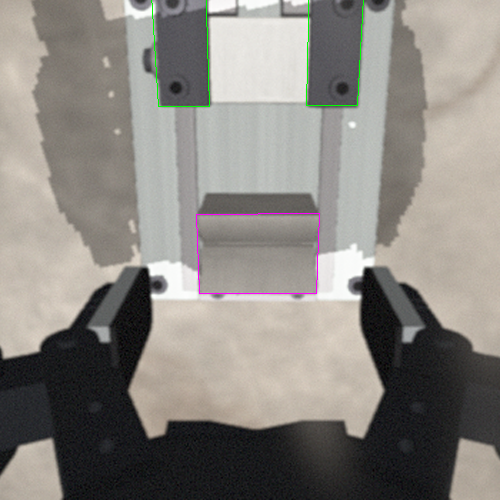

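servo_tool([
  [-0.03,0.09,1.2,0,0,0,60],
  [0,0,1.2,0,0,0,60],
  [0,0,1.2,0,0,0,60],
  [0,0,0.8,0,0,0,60],
  [0,0,0.52,0,0,0,80],
])

```text
time: 9.3
eef_pos: [0.6436, -0.0251, 0.0245]
tcp_rot: [-0.001, 0.106, 0.994, 0.0]
wrist_force: [-0.9, -0.3, 0.7]
opening: 0.0587
gripper_force: 0.0
```

servo_tool([
  [0,0,0,0,0,0,95],
  [0,0,0,0,0,0,110],
  [0,0,0,0,0,0,120],
  [0,0,0,0,0,0,140],
  [0,0,0,0,0,0,140],
])

```text
time: 9.8
eef_pos: [0.6444, -0.0253, 0.0266]
tcp_rot: [0.0, 0.106, 0.994, -0.0]
wrist_force: [-3.1, -1.0, 6.5]
opening: 0.0443
gripper_force: 62.4
```

```bash
python3 -c "
from h import *
innest();go([.455,-.257,.1])"
```

```text
TCP in nest mm [33.38  0.75 26.65] yaw err -0.0008 open 0.0443 F [-3.1 -1.   6.5] grip 62.3662805557251 t 9.8
shift cm [ 13.64 -26.64  -7.35] tool-y yaw 1.359 tilt [ 0.001  -0.0002]
```

servo_tool([
  [0,0,-0.5,0,0,0,140],
  [0,0,-1.5,0,0,0,140],
  [0,0,-2.5,0,0,0,140],
  [0.4,-1,-2,0,0,0,140],
  [1.0,-2,-0.9,0,0,0,140],
])

```text
time: 10.3
eef_pos: [0.6257, -0.0511, 0.103]
tcp_rot: [0.002, 0.105, 0.994, -0.0]
wrist_force: [0.1, -0.8, -3.5]
opening: 0.0438
gripper_force: 61.9
```

servo_tool([
  [1.6,-3.1,0,0,0,0,140],
  [1.6,-3.1,0,0,0,0,140],
  [1.6,-3.1,0,0,0,0,140],
  [1.6,-3.1,0,0,0,0,140],
  [1.6,-3.1,0,0,0,0,140],
])

```text
time: 10.8
eef_pos: [0.5126, -0.1872, 0.101]
tcp_rot: [0.001, 0.106, 0.994, -0.0]
wrist_force: [0.6, -0.1, -4.1]
opening: 0.0437
gripper_force: 61.8
```

servo_tool([
  [1.6,-3.1,0,0,0,0,140],
  [1.6,-3.0,0,0,0,0,140],
  [0.7,-1.5,1,0,0,0,140],
  [0.34,-0.64,2,0,0,0,140],
  [0,0,2,0,0,0,140],
])

```text
time: 11.3
eef_pos: [0.4544, -0.2593, 0.0507]
tcp_rot: [0.001, 0.106, 0.994, -0.001]
wrist_force: [0.0, -0.8, -3.1]
opening: 0.0439
gripper_force: 61.8
```

servo_tool([
  [0,0,1.5,0,0,0,140],
  [0,0,0.7,0,0,0,140],
  [0,0,0,0,0,0,140],
  [0,0,0,0,0,0,140],
  [0,0,0,0,0,0,140],
])

```text
time: 11.8
eef_pos: [0.455, -0.2581, 0.0288]
tcp_rot: [0.001, 0.106, 0.994, -0.0]
wrist_force: [0.3, -0.5, -2.5]
opening: 0.0437
gripper_force: 61.7
```

```bash
python3 -c "
from h import *
innest();go([.455,-.257,.0196])"
```

```text
TCP in nest mm [-103.05 -266.59   28.76] yaw err -0.0006 open 0.0437 F [ 0.3 -0.5 -2.5] grip 61.675976514816284 t 11.8
shift cm [0.02 0.11 0.92] tool-y yaw 1.3592 tilt [ 0.001  -0.0008]
```

servo_tool([
  [0,0,0.5,0,0,0,140],
  [0,0,0.3,0,0,0,140],
  [0,0,0.15,0,0,0,140],
  [0,0,0,0,0,0,140],
  [0,0,0,0,0,0,140],
])

```text
time: 12.3
eef_pos: [0.4547, -0.2579, 0.0196]
tcp_rot: [0.0, 0.106, 0.994, -0.0]
wrist_force: [-4.5, 3.9, 30.4]
opening: 0.0438
gripper_force: 65.9
```

servo_tool([
  [0,0,0,0,0,0,110],
  [0,0,0,0,0,0,60],
  [0,0,0,0,0,0,60],
  [0,0,-0.5,0,0,0,60],
  [0,0,-2,0,0,0,60],
])

```text
time: 12.8
eef_pos: [0.4537, -0.2573, 0.0425]
tcp_rot: [-0.001, 0.106, 0.994, 0.001]
wrist_force: [0.9, -0.5, 0.3]
opening: 0.0652
gripper_force: 0.0
```

servo_tool([
  [-0.8,0,-2.5,0,0,0,60],
  [-1.0,-2.5,-2,0,0,0,60],
  [-1.0,-2.5,0,0,0,-0.05,60],
  [-1.0,-1.8,0,0,0,-0.05,60],
  [0,-1.0,0,0,0,0,60],
])

```text
time: 13.3
eef_pos: [0.478, -0.3436, 0.0888]
tcp_rot: [0.001, 0.056, 0.998, -0.001]
wrist_force: [-0.2, 0.8, 0.2]
opening: 0.0651
gripper_force: 0.0
```

servo_tool([
  [0,0,0,0,0,0,60],
  [0,0,0,0,0,0,60],
  [0,0,0,0,0,0,60],
  [0,0,0,0,0,0,60],
  [0,0,0,0,0,0,60],
])

```text
time: 13.8
eef_pos: [0.4772, -0.3414, 0.0884]
tcp_rot: [-0.0, 0.056, 0.998, 0.0]
wrist_force: [-0.8, -0.8, -0.2]
opening: 0.0651
gripper_force: 0.0
```

```bash
python3 - <<'E'
from h import *
innest();s=sense();print(s["eef_pos"]);im,c=cam("wrist");np.savez("pics/w5.npz",K=c[0],R=c[1],t=c[2]);go([.476,-.341,.1],1.459)
cv2.imwrite("pics/w5.png",cv2.resize(im[:,:,::-1],(800,600),interpolation=cv2.INTER_CUBIC))
M=q2R(s["tcp_rot"]);print([(proj(c,s["eef_pos"]+M@[x,0,h])/.7).round(1) for x in(0,.05) for h in (.011,s["eef_pos"][2]-.023)])
E
```

```text
TCP in nest mm [ -63.89 -343.43   88.39] yaw err 0.0995 open 0.0651 F [-0.8 -0.8 -0.2] grip 0.0 t 13.8
[ 0.47720169 -0.341433    0.08839052]
shift cm [ 0.13  0.04 -1.16] tool-y yaw 1.4592 tilt [-0.0001  0.0001] turn about tool z 0.0002
[array([403.8, 382.1]), array([404.3, 325.4]), array([403.7, 228.8]), array([404.2, 209.1])]
```

View pics/w5.png

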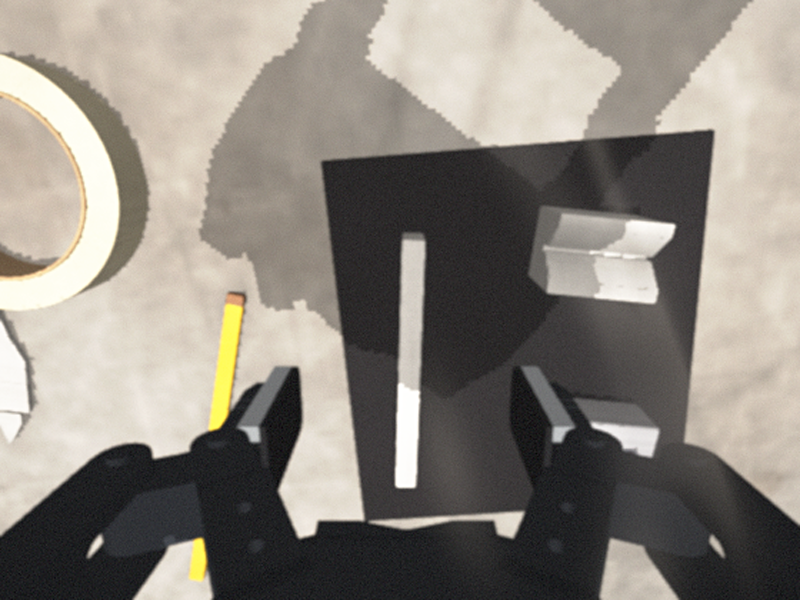

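The bar's top face runs from (414,241) to (406,487) px, and both blocks stand upright on the mat (V-block at (600,255), plain block at (620,425)).

```bash
python3 - <<'E'
from h import *
z=np.load("pics/w5.npz");c=(z["K"],z["R"],z["t"])
a=back(c,(414*.7,241*.7),.023);b=back(c,(406*.7,487*.7),.023);d=b-a;L=np.hypot(*d[:2]);yaw=np.arctan2(d[1],d[0]);m=(a+b)/2
print(a,b,L,yaw,m)
M=q2R(sense()["tcp_rot"])
m=m+M@[0,-.0008,0]  # camera y bias
g=m-np.array([np.cos(yaw),np.sin(yaw),0])*.02
go([g[0],g[1],.016],np.pi/2+yaw)
E
```

```text
[ 0.44089293 -0.33330733  0.023     ] [ 0.55945986 -0.34983543  0.023     ] 0.11971339472232709 -0.13850633091439568 [ 0.5001764  -0.34157138  0.023     ]
shift cm [-0.28  0.23  7.24] tool-y yaw 1.4592 tilt [-0.0001  0.0001] turn about tool z 0.0269
```

servo_tool([
  [-0.1,0.1,1.5,0,0,0.027,90],
  [-0.1,0.13,2,0,0,0,110],
  [-0.08,0,1.8,0,0,0,120],
  [0,0,1.2,0,0,0,130],
  [0,0,0.7,0,0,0,150],
], newtons=80)

```text
time: 14.35
eef_pos: [0.4801, -0.3398, 0.0155]
tcp_rot: [-0.0, 0.069, 0.998, 0.0]
wrist_force: [-0.4, -0.0, 0.3]
opening: 0.0352
gripper_force: 0.0
```

servo_tool([
  [0,0,0,0,0,0,170],
  [0,0,0,0,0,0,190],
  [0,0,0,0,0,0,205],
  [0,0,0,0,0,0,220],
  [0,0,0,0,0,0,250],
])

```text
time: 14.85
eef_pos: [0.4806, -0.3403, 0.0172]
tcp_rot: [0.0, 0.069, 0.998, -0.0]
wrist_force: [-2.1, 1.0, 7.7]
opening: 0.0074
gripper_force: 78.8
```

servo_tool([
  [0,0,0,0,0,0,250],
  [0,0,0,0,0,0,250],
])

```text
time: 15.05
eef_pos: [0.4805, -0.3403, 0.0172]
tcp_rot: [0.0, 0.069, 0.998, -0.0]
wrist_force: [-1.6, 1.5, 7.8]
opening: 0.0078
gripper_force: 79.0
```

```bash
python3 - <<'E'
from h import *
innest();s=sense();print(s["eef_pos"],s["tcp_rot"]);go(nest(-175,0,.1e3),NY)
E
```

```text
TCP in nest mm [ -60.86 -341.6    17.22] yaw err 0.0723 open 0.0078 F [-1.6  1.5  7.8] grip 78.9652955532074 t 15.05
[ 0.48054938 -0.34027755  0.01722444] [ 4.00042186e-04  6.92704081e-02  9.97597776e-01 -3.56170834e-04]
shift cm [ 8.91 34.89 -8.31] tool-y yaw 1.4321 tilt [ 0.0007 -0.0008] turn about tool z 0.0723
```

servo_tool([
  [0,0,-0.5,0,0,0,250],
  [0,0,-1.5,0,0,0,250],
  [0,0,-2.5,0,0,0,250],
  [0,0,-2.5,0,0,0,250],
  [0.3,1.5,-1.3,0,0,0,250],
])

```text
time: 15.55
eef_pos: [0.4804, -0.3264, 0.1023]
tcp_rot: [0.002, 0.07, 0.998, -0.001]
wrist_force: [0.6, -0.1, -2.7]
opening: 0.0075
gripper_force: 78.4
```

servo_tool([
  [0.7,3,0,0,0,0,250],
  [0.7,3,0,0,0,0,250],
  [0.7,3,0,0,0,0,250],
  [0.7,3,0,0,0,0,250],
  [0.7,3,0,0,0,0,250],
])

```text
time: 16.05
eef_pos: [0.4647, -0.1694, 0.0999]
tcp_rot: [-0.0, 0.069, 0.998, 0.0]
wrist_force: [0.7, 0.6, -2.3]
opening: 0.0075
gripper_force: 78.4
```

servo_tool([
  [0.7,3,0,0,0,0,250],
  [0.7,3,0,0,0,0,250],
  [0.7,3,0,0,0,0,250],
  [0.7,3,0,0,0,0,250],
  [0.7,3,0,0,0,0,250],
])

```text
time: 16.55
eef_pos: [0.4507, -0.0162, 0.0998]
tcp_rot: [-0.0, 0.069, 0.998, 0.0]
wrist_force: [1.3, 1.0, -2.1]
opening: 0.0074
gripper_force: 78.4
```

servo_tool([
  [0.6,2.4,0,0,0,0.04,250],
  [0,1,0,0,0,0.032,250],
  [0,0,0,0,0,0,250],
  [0,0,0,0,0,0,250],
  [0,0,0,0,0,0,250],
])

```text
time: 17.05
eef_pos: [0.4506, 0.0161, 0.0996]
tcp_rot: [0.0, 0.105, 0.994, -0.0]
wrist_force: [0.2, -0.8, -2.0]
opening: 0.0074
gripper_force: 78.4
```

```bash
python3 - <<'E'
from h import *
innest();go(nest(-165,0,45),NY)
E
```

```text
TCP in nest mm [-164.8     0.58   99.55] yaw err 0.0004 open 0.0074 F [ 0.2 -0.8 -2. ] grip 78.41475248336792 t 17.05
shift cm [ 0.02 -0.06  5.46] tool-y yaw 1.3602 tilt [ 0.0001 -0.0001] turn about tool z 0.0004
```

servo_tool([
  [0,-0.03,1.5,0,0,0,250],
  [0,-0.03,2,0,0,0,250],
  [0,0,2,0,0,0,250],
  [0,0,1.2,0,0,0,250],
  [0,0,0.6,0,0,0,250],
])

```text
time: 17.55
eef_pos: [0.4502, 0.0153, 0.0255]
tcp_rot: [-0.001, 0.106, 0.994, -0.0]
wrist_force: [-0.2, -0.7, -1.8]
opening: 0.0076
gripper_force: 78.4
```

servo_tool([
  [0,0,0,0,0,0,250],
  [0,0,0,0,0,0,250],
  [0,0,0,0,0,0,250],
  [0,0,0,0,0,0,250],
])

```text
time: 17.95
eef_pos: [0.4509, 0.0158, 0.0269]
tcp_rot: [0.001, 0.105, 0.994, 0.0]
wrist_force: [-0.6, 0.2, -2.4]
opening: 0.0073
gripper_force: 78.4
```

```bash
python3 - <<'E'
from h import *
innest()
im,c=cam("top");a=proj(c,nest(-60,0,30)).round().astype(int);print(a)
b=im[a[1]-75:a[1]+75,a[0]-100:a[0]+100,::-1]
b=cv2.resize(b,(800,600),interpolation=cv2.INTER_CUBIC)
im2,c2=cam("wrist");w=cv2.resize(im2[150:,:,::-1],(800,386),interpolation=cv2.INTER_CUBIC)
w=cv2.resize(im2[:,:,::-1],(400,300))
b=np.vstack([b[100:400,200:600],w]) if False else np.hstack([b[:,150:550],cv2.resize(im2[:,140:420,::-1],(400,600),interpolation=cv2.INTER_CUBIC)])
cv2.imwrite("pics/b1.png",b)
E
```

```text
TCP in nest mm [-164.39    0.41   26.91] yaw err 0.0002 open 0.0073 F [-0.6  0.2 -2.4] grip 78.40370893478394 t 17.95
[255 223]
```

View pics/b1.png

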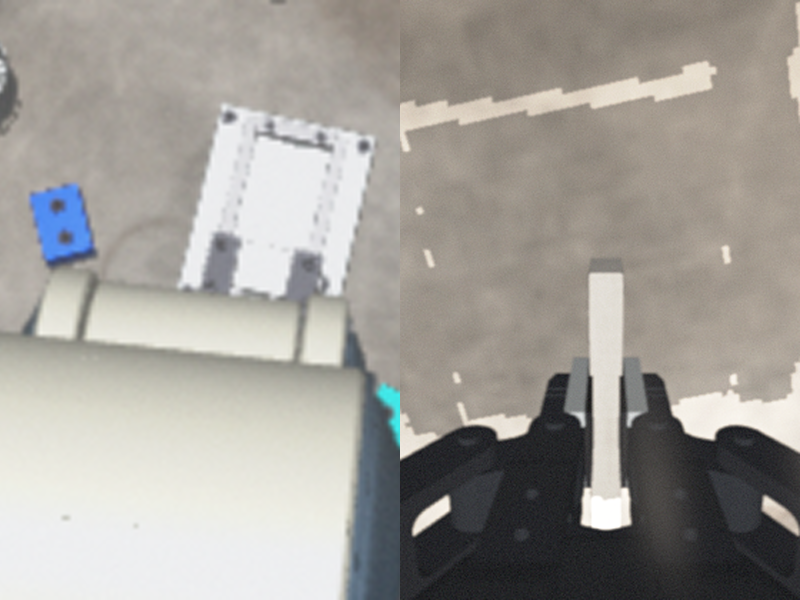

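The bar is held straight along the tool's x. I'll advance through the slot in small steps.

servo_tool([
  [-0.5,-0.04,0.05,0,0,0,250],
  [-0.8,0,0,0,0,0,250],
  [-0.8,0,0,0,0,0,250],
  [-0.4,0,0,0,0,0,250],
  [0,0,0,0,0,0,250],
])

```text
time: 18.55
eef_pos: [0.4759, 0.0101, 0.0259]
tcp_rot: [0.0, 0.105, 0.994, -0.0]
wrist_force: [0.3, -0.2, -2.6]
opening: 0.0075
gripper_force: 78.4
```

servo_tool([
  [-0.2,0,0,0,0,0,250],
  [-0.2,0,0,0,0,0,250],
  [-0.2,0,0,0,0,0,250],
  [0,0,0,0,0,0,250],
  [0,0,0,0,0,0,250],
])

```text
time: 19.05
eef_pos: [0.4808, 0.009, 0.0259]
tcp_rot: [-0.0, 0.105, 0.994, 0.0]
wrist_force: [-0.6, -0.6, -2.3]
opening: 0.0074
gripper_force: 78.4
```

```bash
python3 - <<'E'
from h import *
innest()
E
```

```text
TCP in nest mm [-133.78    0.     25.87] yaw err 0.0002 open 0.0074 F [-0.6 -0.6 -2.3] grip 78.40419888496399 t 19.05
```

Through the slot without touching it. Now a slow push.

servo_tool([
  [-0.2,0,0,0,0,0,250],
  [-0.2,0,0,0,0,0,250],
  [-0.2,0,0,0,0,0,250],
  [-0.2,0,0,0,0,0,250],
  [-0.2,0,0,0,0,0,250],
])

```text
time: 19.55
eef_pos: [0.4891, 0.0072, 0.0256]
tcp_rot: [-0.002, 0.105, 0.994, 0.0]
wrist_force: [-7.6, 1.4, 0.4]
opening: 0.0075
gripper_force: 78.7
```

servo_tool([
  [-0.25,0,0,0,0,0,250],
  [-0.25,0,0,0,0,0,250],
  [-0.25,0,0,0,0,0,250],
  [-0.25,0,0,0,0,0,250],
  [-0.25,0,0,0,0,0,250],
])

```text
time: 20.05
eef_pos: [0.5029, 0.0043, 0.0258]
tcp_rot: [-0.0, 0.105, 0.994, -0.0]
wrist_force: [0.2, 0.2, -1.8]
opening: 0.0073
gripper_force: 78.4
```

servo_tool([
  [-0.25,0,0,0,0,0,250],
  [-0.25,0,0,0,0,0,250],
  [-0.25,0,0,0,0,0,250],
  [-0.25,0,0,0,0,0,250],
  [-0.25,0,0,0,0,0,250],
])

```text
time: 20.55
eef_pos: [0.5153, 0.0016, 0.0259]
tcp_rot: [0.0, 0.105, 0.994, -0.0]
wrist_force: [-0.5, 0.0, -2.5]
opening: 0.0074
gripper_force: 78.4
```

```bash
python3 - <<'E'
from h import *
innest()
E
```

```text
TCP in nest mm [-98.48  -0.    25.88] yaw err 0.0002 open 0.0074 F [-0.5  0.  -2.5] grip 78.42692613601685 t 20.55
```

servo_tool([
  [-0.2,0,0,0,0,0,250],
  [-0.2,0,0,0,0,0,250],
  [-0.15,0,0,0,0,0,250],
  [0,0,0,0,0,0,250],
  [0,0,0,0,0,0,250],
])

```text
time: 21.05
eef_pos: [0.5205, 0.0005, 0.0259]
tcp_rot: [0.0, 0.105, 0.994, -0.0]
wrist_force: [-0.6, -0.0, -1.5]
opening: 0.0076
gripper_force: 78.4
```

servo_tool([
  [0.5,0,0,0,0,0,250],
  [1.2,0,0,0,0,0,250],
  [1.8,0,0,0,0,0,250],
  [1.8,0,0,0,0,0,250],
  [1.2,0,0,0,0,0,250],
])

```text
time: 21.55
eef_pos: [0.4545, 0.0146, 0.0259]
tcp_rot: [-0.001, 0.105, 0.994, -0.0]
wrist_force: [-0.5, 0.3, -2.6]
opening: 0.0074
gripper_force: 78.4
```

servo_tool([
  [0.7,0,0,0,0,0,250],
  [0.2,0,-0.5,0,0,0,250],
  [0,0,-1.8,0,0,0,250],
  [0,0,-2.5,0,0,0,250],
  [0,0,-2.5,0,0,0,250],
])

```text
time: 22.05
eef_pos: [0.4486, 0.0159, 0.1]
tcp_rot: [0.0, 0.105, 0.994, -0.0]
wrist_force: [0.6, 0.2, -3.2]
opening: 0.0076
gripper_force: 78.4
```

```bash
python3 - <<'E'
from h import *
innest();go([.4805,-.3403,.1],1.4321)
im,c=cam("top");a=proj(c,nest(0,0,20)).round().astype(int)
b=im[a[1]-60:a[1]+60,a[0]-80:a[0]+80,::-1]
cv2.imwrite("pics/b2.png",cv2.resize(b,(640,480),interpolation=cv2.INTER_CUBIC))
E
```

```text
TCP in nest mm [-1.6672e+02 -2.0000e-02  1.0000e+02] yaw err 0.0001 open 0.0076 F [ 0.6  0.2 -3.2] grip 78.37571382522583 t 22.05
shift cm [-10.58 -34.16   0.  ] tool-y yaw 1.3599 tilt [ 0.0003 -0.0001] turn about tool z -0.0722
```

View pics/b2.png

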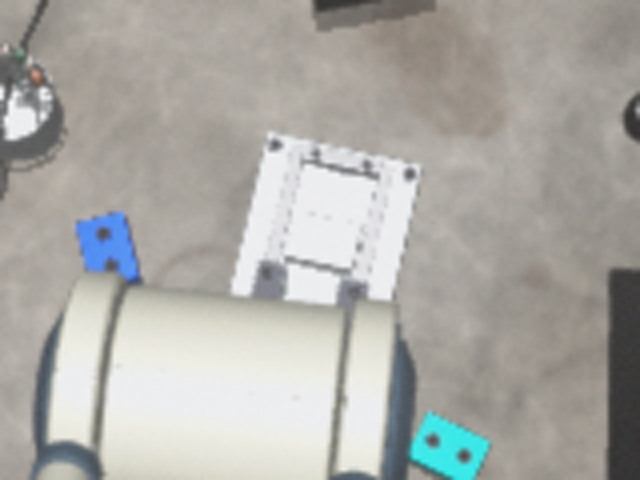

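The picture shows the coupon out of the strips, with a dark gap at about (320,265). I'll return the bar to its original spot.

servo_tool([
  [-0.4,-1.4,0,0,0,0,250],
  [-0.9,-2.9,0,0,0,0,250],
  [-0.9,-2.9,0,0,0,0,250],
  [-0.9,-2.9,0,0,0,0,250],
  [-0.9,-2.9,0,0,0,0,250],
])

```text
time: 22.6
eef_pos: [0.4606, -0.121, 0.0992]
tcp_rot: [0.001, 0.105, 0.994, -0.0]
wrist_force: [0.5, 0.4, -3.1]
opening: 0.0075
gripper_force: 78.5
```

servo_tool([
  [-0.9,-2.9,0,0,0,0,250],
  [-0.9,-2.9,0,0,0,0,250],
  [-0.9,-2.9,0,0,0,0,250],
  [-0.9,-2.9,0,0,0,0,250],
  [-0.9,-2.9,0,0,0,0,250],
])

```text
time: 23.1
eef_pos: [0.474, -0.2724, 0.0992]
tcp_rot: [0.0, 0.105, 0.994, -0.0]
wrist_force: [0.0, 0.9, -2.7]
opening: 0.0072
gripper_force: 78.5
```

servo_tool([
  [-0.9,-2.9,0,0,0,0,250],
  [-0.9,-2.9,0,0,0,-0.03,250],
  [-0.3,-0.9,1.5,0,0,-0.042,250],
  [0,0,2.5,0,0,0,250],
  [0,0,2.3,0,0,0,250],
])

```text
time: 23.6
eef_pos: [0.4808, -0.3416, 0.0354]
tcp_rot: [0.001, 0.07, 0.998, -0.0]
wrist_force: [0.1, -0.3, -2.7]
opening: 0.0073
gripper_force: 78.6
```

servo_tool([
  [0,0,0.9,0,0,0,250],
  [0,0,0,0,0,0,250],
  [0,0,0,0,0,0,250],
  [0,0,0,0,0,0,250],
])

```text
time: 24.0
eef_pos: [0.4811, -0.341, 0.028]
tcp_rot: [0.001, 0.069, 0.998, -0.001]
wrist_force: [-0.6, 0.5, -2.8]
opening: 0.007
gripper_force: 78.5
```

```bash
python3 - <<'E'
from h import *
go([.4805,-.3403,.0172],1.4321)
E
```

```text
shift cm [0.07 0.06 1.08] tool-y yaw 1.4321 tilt [ 0.0013 -0.0012] turn about tool z 0.0
```

servo_tool([
  [0,0,0.5,0,0,0,250],
  [0,0,0.35,0,0,0,250],
  [0,0,0.2,0,0,0,250],
  [0,0,0.05,0,0,0,250],
  [0,0,0,0,0,0,250],
])

```text
time: 24.5
eef_pos: [0.4805, -0.3406, 0.0172]
tcp_rot: [0.0, 0.069, 0.998, -0.0]
wrist_force: [-6.0, 4.2, 26.0]
opening: 0.0074
gripper_force: 82.6
```

servo_tool([
  [0,0,0,0,0,0,215],
  [0,0,0,0,0,0,180],
  [0,0,0,0,0,0,150],
  [0,0,0,0,0,0,130],
  [0,0,-1.0,0,0,0,130],
])

```text
time: 25.0
eef_pos: [0.4799, -0.3401, 0.0252]
tcp_rot: [-0.001, 0.069, 0.998, 0.001]
wrist_force: [1.7, -0.9, -0.9]
opening: 0.0417
gripper_force: 0.0
```

servo_tool([
  [0,0,-2.5,0,0,0,100],
  [0,0,-2.5,0,0,0,70],
  [0,0,-2,0,0,0,70],
  [0,0,0,0,0,0,70],
  [0,0,0,0,0,0,70],
])

```text
time: 25.5
eef_pos: [0.4806, -0.3407, 0.0965]
tcp_rot: [0.0, 0.069, 0.998, -0.0]
wrist_force: [-0.2, -0.5, -0.7]
opening: 0.0621
gripper_force: 0.0
```

```bash
python3 - <<'E'
from h import *
innest();go(nest(1.7,0,80),NY)
im,c=cam("wrist");cv2.imwrite("pics/w6.png",im[:,:,::-1])
E
```

```text
TCP in nest mm [ -60.72 -341.98   96.5 ] yaw err 0.0722 open 0.0621 F [-0.2 -0.5 -0.7] grip 0.0 t 25.5
shift cm [-8.69 33.66  1.64] tool-y yaw 1.432 tilt [ 0.0008 -0.0007] turn about tool z 0.0722
```

View pics/w6.png

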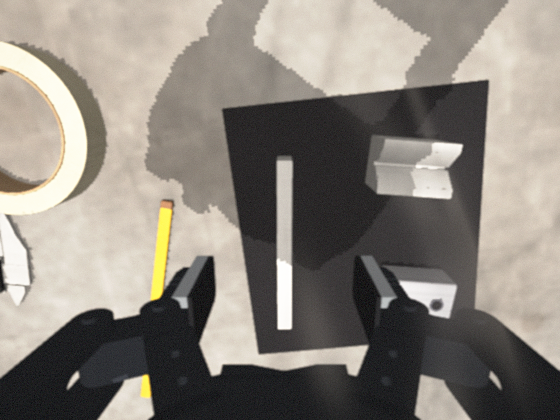

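The bar stands on the mat at its old place (285,243) and the blocks are undisturbed. Next, the coupon.

servo_tool([
  [-0.4,1.5,0,0,0,0,70],
  [-0.8,3,0,0,0,0,70],
  [-0.8,3,0,0,0,0,70],
  [-0.8,3,0,0,0,0,70],
  [-0.8,3,0,0,0,0,70],
])

```text
time: 26.05
eef_pos: [0.5348, -0.2096, 0.0951]
tcp_rot: [-0.001, 0.069, 0.998, 0.0]
wrist_force: [0.4, -0.5, -0.1]
opening: 0.0617
gripper_force: 0.0
```

servo_tool([
  [-0.8,3,0,0,0,0,70],
  [-0.8,3,0,0,0,0,70],
  [-0.8,3,0,0,0,0,70],
  [-0.8,3,0,0,0,0,70],
  [-0.8,3,0,0,0,0,70],
])

```text
time: 26.55
eef_pos: [0.595, -0.0665, 0.095]
tcp_rot: [-0.001, 0.069, 0.998, 0.0]
wrist_force: [-0.5, -0.5, 0.4]
opening: 0.0619
gripper_force: 0.0
```

servo_tool([
  [-0.7,2.8,0,0,0,0.032,70],
  [-0.4,2.4,0,0,0,0.04,70],
  [0,0,0.8,0,0,0,70],
  [0,0,0.8,0,0,0,70],
  [0,0,0,0,0,0,70],
])

```text
time: 27.05
eef_pos: [0.6127, -0.0192, 0.0781]
tcp_rot: [-0.002, 0.105, 0.994, -0.0]
wrist_force: [0.2, -0.6, -0.8]
opening: 0.062
gripper_force: 0.0
```

servo_tool([
  [0,0,0,0,0,0,70],
  [0,0,0,0,0,0,70],
  [0,0,0,0,0,0,70],
  [0,0,0,0,0,0,70],
])

```text
time: 27.45
eef_pos: [0.6141, -0.0194, 0.0801]
tcp_rot: [0.0, 0.105, 0.994, -0.0]
wrist_force: [0.6, -1.4, -0.6]
opening: 0.0619
gripper_force: 0.0
```

```bash
python3 - <<'E'
from h import *
innest();go(nest(1.7,0,24),NY);im,c=cam("wrist");im=cv2.resize(im[:,:,::-1],(800,600),interpolation=cv2.INTER_CUBIC)
def box(xa,xb,ya,yb,z,col):
    u=np.array([proj(c,nest(*q))/.7 for q in [(xa,ya,z),(xb,ya,z),(xb,yb,z),(xa,yb,z)]]).round().astype(np.int32);cv2.polylines(im,[u],True,col,1)
box(-63,-21,17.5,36,31,(0,255,0));box(-63,-21,-36,-17.5,31,(0,255,0))
box(-13.3,16.7,-22.5,22.5,26,(255,0,255))
cv2.imwrite("pics/w7.png",im[100:600,150:650])
E
```

```text
TCP in nest mm [ 2.51  0.15 80.13] yaw err -0.0001 open 0.0619 F [ 0.6 -1.4 -0.6] grip 0.0 t 27.45
shift cm [ 0.08 -0.01  5.61] tool-y yaw 1.3596 tilt [ 0.0004 -0.0001] turn about tool z -0.0001
```

View pics/w7.png

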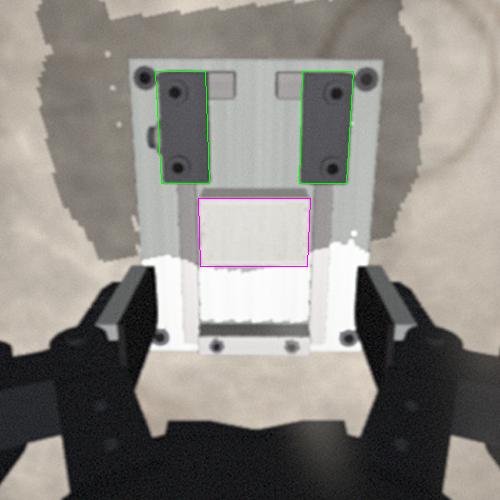

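The overlay matches the coupon at (253,232) px. At this opening the pad tips reach only about 5 mm past the TCP, so I'll go down to TCP z 21 mm and grip.

servo_tool([
  [0.05,0,1.3,0,0,0,75],
  [0,0,1.6,0,0,0,80],
  [0,0,1.4,0,0,0,85],
  [0,0,0.8,0,0,0,90],
  [0,0,0.4,0,0,0,95],
], newtons=40)

```text
time: 28.0
eef_pos: [0.613, -0.0189, 0.0236]
tcp_rot: [-0.001, 0.105, 0.994, 0.0]
wrist_force: [0.0, 0.5, 0.1]
opening: 0.0534
gripper_force: 0.0
```

servo_tool([
  [0,0,0.2,0,0,0,95],
  [0,0,0.2,0,0,0,95],
  [0,0,0,0,0,0,110],
  [0,0,0,0,0,0,120],
  [0,0,0,0,0,0,140],
])

```text
time: 28.5
eef_pos: [0.6142, -0.019, 0.022]
tcp_rot: [0.001, 0.105, 0.994, -0.0]
wrist_force: [-1.4, 0.4, 12.3]
opening: 0.044
gripper_force: 43.1
```

servo_tool([
  [0,0,0,0,0,0,140],
  [0,0,0,0,0,0,140],
])

```text
time: 28.7
eef_pos: [0.6142, -0.019, 0.022]
tcp_rot: [0.001, 0.105, 0.994, -0.0]
wrist_force: [-1.3, 0.6, 10.5]
opening: 0.0439
gripper_force: 42.8
```

```bash
python3 - <<'E'
from h import *
innest();go([.475,.272,.1],np.pi/2-.05)
E
```

```text
TCP in nest mm [ 2.58  0.52 22.03] yaw err 0.0002 open 0.0439 F [-1.3  0.6 10.5] grip 42.799318429024424 t 28.7
shift cm [19.69 25.55 -7.83] tool-y yaw 1.36 tilt [ 0.0019 -0.0002] turn about tool z -0.1608
```

servo_tool([
  [0,0,-0.4,0,0,0,140],
  [0,0,-1.4,0,0,0,140],
  [0,0,-2.5,0,0,0,140],
  [1.0,0.6,-2.5,0,0,0,140],
  [2.2,1.6,-1,0,0,0,140],
])

```text
time: 29.2
eef_pos: [0.5889, 0.0083, 0.1021]
tcp_rot: [0.003, 0.106, 0.994, -0.0]
wrist_force: [-0.3, 1.0, 0.1]
opening: 0.0437
gripper_force: 41.1
```

servo_tool([
  [2.5,2.8,0,0,0,0,140],
  [2.5,2.8,0,0,0,0,140],
  [2.5,2.8,0,0,0,0,140],
  [2.5,2.8,0,0,0,0,140],
  [2.5,2.8,0,0,0,0,140],
])

```text
time: 29.7
eef_pos: [0.4933, 0.1735, 0.1]
tcp_rot: [0.001, 0.105, 0.994, 0.0]
wrist_force: [0.4, 0.2, -0.5]
opening: 0.0441
gripper_force: 41.1
```

servo_tool([
  [2.0,2.8,0,0,0,0,140],
  [1.3,2.8,0,0,0,0,140],
  [0.7,2.5,0,0,0,0,140],
  [0,1.2,1.5,0,0,0,140],
  [0,0,2.5,0,0,0,140],
])

```text
time: 30.2
eef_pos: [0.4757, 0.274, 0.0606]
tcp_rot: [0.002, 0.104, 0.995, 0.001]
wrist_force: [-0.4, -1.0, -1.3]
opening: 0.0438
gripper_force: 41.1
```

servo_tool([
  [0,0,2,0,0,0,140],
  [0,0,0.9,0,0,0,140],
  [0,0,0,0,0,0,140],
  [0,0,0,0,0,0,140],
  [0,0,0,0,0,0,140],
])

```text
time: 30.7
eef_pos: [0.4748, 0.2717, 0.031]
tcp_rot: [0.001, 0.105, 0.994, 0.0]
wrist_force: [-0.3, 0.1, -0.5]
opening: 0.0436
gripper_force: 41.1
```

```bash
python3 - <<'E'
from h import *
go([.475,.272,.014]);print(sense()["eef_pos"],sense()["opening"])
im,c=cam("scene");a=proj(c,[.475,.272,.03]).round().astype(int);print(a)
cv2.imwrite("pics/t1.png",cv2.resize(im[max(0,a[1]-70):a[1]+70,max(0,a[0]-90):a[0]+90,::-1],None,fx=3,fy=3,interpolation=cv2.INTER_CUBIC))
E
```

```text
shift cm [-0.01  0.03  1.7 ] tool-y yaw 1.3598 tilt [0.0014 0.0006] 
[0.4748247  0.27174275 0.03095455] 0.043589382437484635
[166 181]
```

servo_tool([
  [0,0,0.8,0,0,0,140],
  [0,0,0.5,0,0,0,140],
  [0,0,0.3,0,0,0,140],
  [0,0,0.1,0,0,0,140],
  [0,0,0,0,0,0,140],
])

```text
time: 31.25
eef_pos: [0.4741, 0.2715, 0.0136]
tcp_rot: [0.0, 0.105, 0.994, -0.0]
wrist_force: [-5.4, -3.7, 24.1]
opening: 0.0441
gripper_force: 44.4
```

servo_tool([
  [0,0,0,0,0,0,120],
  [0,0,0,0,0,0,110],
  [0,0,0,0,0,0,90],
  [0,0,0,0,0,0,70],
  [0,0,0,0,0,0,70],
])

```text
time: 31.75
eef_pos: [0.4742, 0.2716, 0.0127]
tcp_rot: [-0.0, 0.105, 0.994, -0.0]
wrist_force: [-0.0, -0.4, 0.5]
opening: 0.0624
gripper_force: 0.0
```

servo_tool([
  [0,0,-1,0,0,0,70],
  [0,0,-2.5,0,0,0,70],
  [0,0,-2.5,0,0,0,70],
  [0,0,-2.5,0,0,0,70],
  [0,0,0,0,0,0,70],
])

```text
time: 32.25
eef_pos: [0.4757, 0.2723, 0.1014]
tcp_rot: [0.002, 0.105, 0.994, 0.001]
wrist_force: [0.1, -0.5, -0.1]
opening: 0.062
gripper_force: 0.0
```

```bash
python3 - <<'E'
from h import *
go([.4547,-.2579,.1]);print(sense()["eef_pos"],sense()["opening"])
im,c=cam("scene");im=im[:,:,::-1]
im2,c=cam("wrist");im2=im2[:,:,::-1]
A=cv2.resize(im[130:240,110:220],(400,400),interpolation=cv2.INTER_CUBIC);B=cv2.resize(im2[100:400,130:430],(400,400))
cv2.imwrite("pics/t1.png",np.hstack([A,B]))
E
```

```text
shift cm [-9.030e+00 -5.229e+01  2.000e-02] tool-y yaw 1.3601 tilt [0.0047 0.002 ] 
[0.47571806 0.27228939 0.10138084] 0.061961377423844596
```

View pics/t1.png

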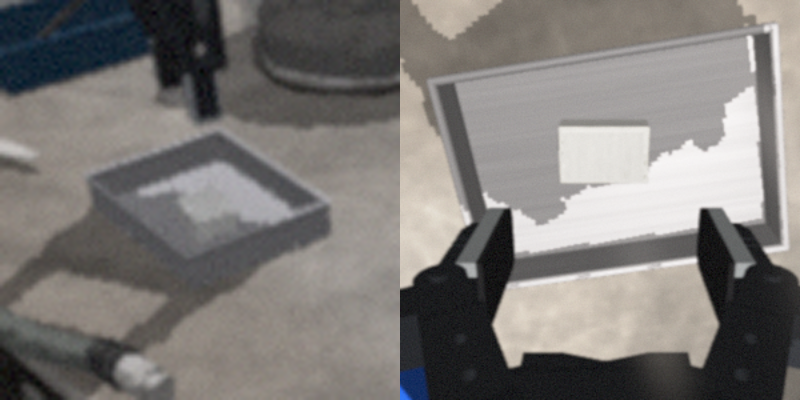

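The coupon lies flat in the tray at (603,153) in the right half. Now I'll fetch the V-block.

servo_tool([
  [-0.3,-1.5,0,0,0,0,70],
  [-0.6,-3.5,0,0,0,0,70],
  [-0.6,-3.5,0,0,0,0,70],
  [-0.6,-3.5,0,0,0,0,70],
  [-0.6,-3.5,0,0,0,0,70],
])

```text
time: 32.85
eef_pos: [0.4671, 0.1123, 0.0971]
tcp_rot: [-0.001, 0.105, 0.994, -0.0]
wrist_force: [-0.1, -0.0, 1.3]
opening: 0.0622
gripper_force: 0.0
```

servo_tool([
  [-0.6,-3.5,0,0,0,0,70],
  [-0.6,-3.5,0,0,0,0,70],
  [-0.6,-3.5,0,0,0,0,70],
  [-0.6,-3.5,0,0,0,0,70],
  [-0.6,-3.5,0,0,0,0,70],
])

```text
time: 33.35
eef_pos: [0.4596, -0.0649, 0.0972]
tcp_rot: [-0.001, 0.105, 0.994, 0.0]
wrist_force: [1.2, -0.0, -0.9]
opening: 0.0622
gripper_force: 0.0
```

servo_tool([
  [-0.6,-3.5,0,0,0,0,70],
  [-0.6,-3.5,0,0,0,0,70],
  [-0.6,-3.5,0,0,0,0,70],
  [-0.6,-3.5,0,0,0,0,70],
  [-0.6,-3.5,0,0,0,0,70],
])

```text
time: 33.85
eef_pos: [0.4521, -0.242, 0.0971]
tcp_rot: [-0.001, 0.105, 0.994, 0.0]
wrist_force: [1.0, 1.0, 0.2]
opening: 0.0622
gripper_force: 0.0
```

servo_tool([
  [-0.3,-1.8,0,0,0,0,70],
  [0,0,1.5,0,0,0,70],
  [0,0,1.5,0,0,0,70],
  [0,0,0,0,0,0,70],
  [0,0,0,0,0,0,70],
])

```text
time: 34.35
eef_pos: [0.4522, -0.2582, 0.0677]
tcp_rot: [-0.001, 0.105, 0.994, 0.0]
wrist_force: [-0.4, -0.4, 0.2]
opening: 0.0617
gripper_force: 0.0
```

servo_tool([
  [0,0,0,0,0,0,70],
  [0,0,0,0,0,0,70],
])

```text
time: 34.55
eef_pos: [0.4531, -0.2586, 0.0685]
tcp_rot: [0.0, 0.105, 0.994, -0.0]
wrist_force: [0.5, -0.3, 0.6]
opening: 0.0622
gripper_force: 0.0
```

```bash
python3 - <<'E'
from h import *
innest();go([.4547,-.2579,.0196],NY)
E
```

```text
TCP in nest mm [-104.84 -267.54   68.46] yaw err 0.0005 open 0.0622 F [ 0.5 -0.3  0.6] grip 0.0 t 34.55
shift cm [-0.14  0.11  4.89] tool-y yaw 1.3603 tilt [ 0.0007 -0.0005] turn about tool z 0.0005
```

servo_tool([
  [-0.14,0.11,1.3,0,0,0,70],
  [0,0,1.5,0,0,0,70],
  [0,0,1.2,0,0,0,70],
  [0,0,0.6,0,0,0,80],
  [0,0,0.29,0,0,0,90],
], newtons=60)

```text
time: 35.05
eef_pos: [0.4541, -0.2576, 0.0181]
tcp_rot: [-0.0, 0.105, 0.994, 0.0]
wrist_force: [-0.2, -0.9, 0.2]
opening: 0.0553
gripper_force: 0.0
```

servo_tool([
  [0,0,0,0,0,0,95],
  [0,0,0,0,0,0,95],
  [0,0,0,0,0,0,95],
  [0,0,0,0,0,0,95],
])

```text
time: 35.45
eef_pos: [0.4546, -0.258, 0.0193]
tcp_rot: [0.0, 0.105, 0.994, -0.0]
wrist_force: [0.9, -0.3, -0.5]
opening: 0.0535
gripper_force: 0.0
```

```bash
python3 - <<'E'
from h import *
innest();go([.4547,-.2579,.0196],NY)
E
```

```text
TCP in nest mm [-103.47 -266.6    19.35] yaw err 0.0002 open 0.0535 F [ 0.9 -0.3 -0.5] grip 0.0 t 35.45
shift cm [-0.01  0.01 -0.03] tool-y yaw 1.36 tilt [ 0.0006 -0.0004] turn about tool z 0.0002
```

servo_tool([
  [0,0,0,0,0,0,110],
  [0,0,0,0,0,0,120],
  [0,0,0,0,0,0,140],
  [0,0,0,0,0,0,140],
  [0,0,0,0,0,0,140],
])

```text
time: 35.95
eef_pos: [0.4545, -0.2579, 0.0194]
tcp_rot: [0.0, 0.105, 0.994, -0.0]
wrist_force: [-1.5, 0.1, 9.4]
opening: 0.044
gripper_force: 61.4
```

```bash
python3 - <<'E'
from h import *
innest();go(nest(33.4,0.1,100),NY)
E
```

```text
TCP in nest mm [-103.62 -266.5    19.39] yaw err 0.0002 open 0.044 F [-1.5  0.1  9.4] grip 61.38624429702759 t 35.95
shift cm [-13.71  26.66  -8.06] tool-y yaw 1.36 tilt [ 0.0003 -0.0002] turn about tool z 0.0002
```

servo_tool([
  [0,0,-0.5,0,0,0,140],
  [0,0,-1.5,0,0,0,140],
  [0,0,-2.5,0,0,0,140],
  [-0.5,1.0,-2.5,0,0,0,140],
  [-1.0,2.0,-1.06,0,0,0,140],
])

```text
time: 36.45
eef_pos: [0.4756, -0.2324, 0.1016]
tcp_rot: [0.001, 0.106, 0.994, -0.001]
wrist_force: [0.5, 0.0, -3.5]
opening: 0.0441
gripper_force: 62.2
```

servo_tool([
  [-1.5,3,0,0,0,0,140],
  [-1.5,3,0,0,0,0,140],
  [-1.5,3,0,0,0,0,140],
  [-1.5,3,0,0,0,0,140],
  [-1.5,3,0,0,0,0,140],
])

```text
time: 36.95
eef_pos: [0.5805, -0.0994, 0.0997]
tcp_rot: [-0.0, 0.105, 0.994, 0.0]
wrist_force: [0.7, -0.9, -3.2]
opening: 0.0442
gripper_force: 62.2
```

servo_tool([
  [-1.5,3,0,0,0,0,140],
  [-1.5,3,0,0,0,0,140],
  [-1.1,1.7,0,0,0,0,140],
  [-0.6,0.96,0,0,0,0,140],
  [0,0,2,0,0,0,140],
])

```text
time: 37.45
eef_pos: [0.6463, -0.0251, 0.0814]
tcp_rot: [0.002, 0.105, 0.995, -0.0]
wrist_force: [-0.7, -0.3, -3.8]
opening: 0.044
gripper_force: 62.2
```

servo_tool([
  [0,0,1.8,0,0,0,140],
  [0,0,0,0,0,0,140],
  [0,0,0,0,0,0,140],
  [0,0,0,0,0,0,140],
  [0,0,0,0,0,0,140],
])

```text
time: 37.95
eef_pos: [0.6446, -0.0261, 0.0626]
tcp_rot: [0.001, 0.105, 0.994, -0.0]
wrist_force: [-0.3, -0.3, -2.7]
opening: 0.044
gripper_force: 62.0
```

servo_tool([
  [0,0,0,0,0,0,140],
  [0,0,0,0,0,0,140],
  [0,0,0,0,0,0,140],
])

```text
time: 38.25
eef_pos: [0.6442, -0.0258, 0.0618]
tcp_rot: [0.0, 0.105, 0.994, -0.0]
wrist_force: [-0.6, 0.2, -4.0]
opening: 0.0442
gripper_force: 62.0
```

```bash
python3 - <<'E'
from h import *
innest();go(nest(33.4,0.1,31),NY)
E
```

```text
TCP in nest mm [33.32  0.15 61.79] yaw err 0.0002 open 0.0442 F [-0.6  0.2 -4. ] grip 62.04180121421814 t 38.25
shift cm [-0.01 -0.    3.08] tool-y yaw 1.36 tilt [ 0.0003 -0.    ] turn about tool z 0.0002
```

Well aligned (33.3, 0.15). Lowering.

servo_tool([
  [0,0,0.8,0,0,0,140],
  [0,0,1.2,0,0,0,140],
  [0,0,0.8,0,0,0,140],
  [0,0,0.4,0,0,0,140],
  [0,0,0,0,0,0,140],
])

```text
time: 38.75
eef_pos: [0.6436, -0.0258, 0.0285]
tcp_rot: [-0.001, 0.105, 0.994, 0.0]
wrist_force: [0.3, 0.1, -3.3]
opening: 0.0437
gripper_force: 62.2
```

servo_tool([
  [0,0,0.2,0,0,0,140],
  [0,0,0.15,0,0,0,140],
  [0,0,0.05,0,0,0,140],
  [0,0,0,0,0,0,140],
  [0,0,0,0,0,0,140],
])

```text
time: 39.25
eef_pos: [0.6444, -0.0259, 0.0264]
tcp_rot: [0.0, 0.105, 0.994, -0.0]
wrist_force: [-2.4, -0.5, 6.8]
opening: 0.0442
gripper_force: 63.4
```

```bash
python3 - <<'E'
from h import *
innest()
E
```

```text
TCP in nest mm [33.54  0.15 26.43] yaw err 0.0002 open 0.0442 F [-2.4 -0.5  6.8] grip 63.43528747558594 t 39.25
```

servo_tool([
  [0,0,0,0,0,0,120],
  [0,0,0,0,0,0,110],
  [0,0,0,0,0,0,90],
  [0,0,0,0,0,0,70],
  [0,0,0,0,0,0,70],
])

```text
time: 39.75
eef_pos: [0.6442, -0.0258, 0.0256]
tcp_rot: [0.0, 0.105, 0.994, 0.0]
wrist_force: [0.3, -0.1, 0.2]
opening: 0.0621
gripper_force: 0.0
```

servo_tool([
  [0,0,-1,0,0,0,70],
  [0,0,-2.0,0,0,0,70],
  [0,0,-2.0,0,0,0,70],
  [0.2,-1.4,0,0,0,0,70],
  [0.6,-3.2,0,0,0,0,70],
])

```text
time: 40.25
eef_pos: [0.6275, -0.0685, 0.0766]
tcp_rot: [0.001, 0.104, 0.995, 0.0]
wrist_force: [0.3, -0.9, -1.2]
opening: 0.062
gripper_force: 0.0
```

servo_tool([
  [0.6,-3.2,0,0,0,0,70],
  [0.6,-3.2,0,0,0,0,70],
  [0.6,-3.2,0,0,0,0,70],
  [0.6,-3.2,0,0,0,0,70],
  [0.6,-3.2,0,0,0,0,70],
])

```text
time: 40.75
eef_pos: [0.5629, -0.2208, 0.0757]
tcp_rot: [-0.0, 0.105, 0.994, -0.0]
wrist_force: [0.4, 0.2, -0.9]
opening: 0.0619
gripper_force: 0.0
```

servo_tool([
  [0.6,-2.8,0,0,0,0,70],
  [0.2,-1.2,0,0,0,0,70],
  [0,0,0,0,0,0,70],
  [0,0,0,0,0,0,70],
  [0,0,0,0,0,0,70],
])

```text
time: 41.25
eef_pos: [0.548, -0.2558, 0.0755]
tcp_rot: [-0.0, 0.105, 0.995, 0.0]
wrist_force: [0.0, 0.0, 0.5]
opening: 0.0619
gripper_force: 0.0
```

servo_tool([
  [0,0,0,0,0,0,70],
  [0,0,0,0,0,0,70],
  [0,0,0,0,0,0,70],
])

```text
time: 41.55
eef_pos: [0.5479, -0.2564, 0.0756]
tcp_rot: [-0.0, 0.105, 0.994, 0.0]
wrist_force: [0.3, 0.1, 0.7]
opening: 0.0621
gripper_force: 0.0
```

```bash
python3 - <<'E'
from h import *
innest();go([.54797,-.25705,.019],NY)
E
```

```text
TCP in nest mm [ -12.6  -245.43   75.56] yaw err 0.0008 open 0.0621 F [0.3 0.1 0.7] grip 0.0 t 41.55
shift cm [-0.02 -0.07  5.66] tool-y yaw 1.3606 tilt [-0.  0.] turn about tool z 0.0008
```

servo_tool([
  [-0.02,-0.06,1.3,0,0,0,70],
  [0,0,1.6,0,0,0,70],
  [0,0,1.5,0,0,0,70],
  [0,0,0.8,0,0,0,80],
  [0,0,0.42,0,0,0,90],
])

```text
time: 42.05
eef_pos: [0.5473, -0.2571, 0.0181]
tcp_rot: [-0.001, 0.105, 0.994, 0.0]
wrist_force: [0.4, 0.3, 0.5]
opening: 0.0551
gripper_force: 0.0
```

servo_tool([
  [0,0,0,0,0,0,95],
  [0,0,0,0,0,0,95],
  [0,0,0,0,0,0,95],
  [0,0,0,0,0,0,95],
])

```text
time: 42.45
eef_pos: [0.548, -0.2576, 0.0199]
tcp_rot: [0.0, 0.105, 0.994, -0.0]
wrist_force: [0.1, -0.8, -0.3]
opening: 0.0538
gripper_force: 0.0
```

```bash
python3 - <<'E'
from h import *
innest();go([.54797,-.25705,.019],NY)
E
```

```text
TCP in nest mm [ -12.2  -246.59   19.87] yaw err 0.0002 open 0.0538 F [ 0.1 -0.8 -0.3] grip 0.0 t 42.45
shift cm [0.02 0.05 0.09] tool-y yaw 1.36 tilt [ 0.0007 -0.0004] turn about tool z 0.0002
```

servo_tool([
  [0,0,0,0,0,0,110],
  [0,0,0,0,0,0,120],
  [0,0,0,0,0,0,140],
  [0,0,0,0,0,0,140],
  [0,0,0,0,0,0,140],
])

```text
time: 42.95
eef_pos: [0.5479, -0.2573, 0.0199]
tcp_rot: [0.0, 0.105, 0.994, -0.0]
wrist_force: [-1.9, 2.3, 10.3]
opening: 0.0435
gripper_force: 61.8
```

```bash
python3 - <<'E'
from h import *
innest();go(nest(-2.2,0,80),NY)
E
```

```text
TCP in nest mm [ -12.4  -246.38   19.93] yaw err 0.0002 open 0.0435 F [-1.9  2.3 10.3] grip 61.816946268081665 t 42.95
shift cm [-1.03 24.64 -6.01] tool-y yaw 1.36 tilt [ 0.0004 -0.0001] turn about tool z 0.0002
```

servo_tool([
  [0,0,-0.5,0,0,0,140],
  [0,0,-1.5,0,0,0,140],
  [0,0,-2.5,0,0,0,140],
  [0,1.0,-1.5,0,0,0,140],
  [-0.1,2.0,-0.5,0,0,0,140],
])

```text
time: 43.45
eef_pos: [0.5559, -0.2289, 0.0869]
tcp_rot: [0.002, 0.106, 0.994, -0.001]
wrist_force: [-0.6, 0.4, -2.0]
opening: 0.0439
gripper_force: 61.9
```

servo_tool([
  [-0.1,3,0,0,0,0,140],
  [-0.1,3,0,0,0,0,140],
  [-0.1,3,0,0,0,0,140],
  [-0.1,3,0,0,0,0,140],
  [-0.1,3,0,0,0,0,140],
])

```text
time: 43.95
eef_pos: [0.5915, -0.0808, 0.0851]
tcp_rot: [0.0, 0.105, 0.994, 0.0]
wrist_force: [-0.1, 0.2, -2.3]
opening: 0.0435
gripper_force: 61.9
```

servo_tool([
  [-0.1,3,0,0,0,0,140],
  [-0.1,2.2,0,0,0,0,140],
  [-0.1,1.0,0,0,0,0,140],
  [-0.13,0.44,0.5,0,0,0,140],
  [0,0,1.3,0,0,0,140],
])

```text
time: 44.45
eef_pos: [0.6102, -0.0186, 0.0668]
tcp_rot: [0.001, 0.105, 0.994, -0.0]
wrist_force: [0.8, -0.8, -2.7]
opening: 0.044
gripper_force: 61.8
```

servo_tool([
  [0,0,0,0,0,0,140],
  [0,0,0,0,0,0,140],
  [0,0,0,0,0,0,140],
  [0,0,0,0,0,0,140],
  [0,0,0,0,0,0,140],
])

```text
time: 44.95
eef_pos: [0.6095, -0.0189, 0.0666]
tcp_rot: [0.0, 0.105, 0.994, -0.0]
wrist_force: [-0.5, -0.3, -2.4]
opening: 0.044
gripper_force: 61.8
```

servo_tool([
  [0,0,0,0,0,0,140],
  [0,0,0,0,0,0,140],
  [0,0,0,0,0,0,140],
])

```text
time: 45.25
eef_pos: [0.6094, -0.0186, 0.0665]
tcp_rot: [0.0, 0.105, 0.994, 0.0]
wrist_force: [-0.5, -0.7, -2.1]
opening: 0.0438
gripper_force: 61.8
```

```bash
python3 - <<'E'
from h import *
innest();go(nest(-2.2,0,31),NY)
E
```

```text
TCP in nest mm [-2.210e+00 -4.000e-02  6.645e+01] yaw err 0.0003 open 0.0438 F [-0.5 -0.7 -2.1] grip 61.756306886672974 t 45.25
shift cm [-0.    0.    3.55] tool-y yaw 1.3601 tilt [ 0.0001 -0.    ] turn about tool z 0.0003
```

servo_tool([
  [0,0,0.8,0,0,0,140],
  [0,0,1.3,0,0,0,140],
  [0,0,1.0,0,0,0,140],
  [0,0,0.5,0,0,0,140],
  [0,0,0,0,0,0,140],
])

```text
time: 45.75
eef_pos: [0.6087, -0.0185, 0.0291]
tcp_rot: [-0.001, 0.105, 0.994, 0.0]
wrist_force: [-0.3, 0.1, -2.7]
opening: 0.0439
gripper_force: 61.8
```

servo_tool([
  [0,0,0.2,0,0,0,140],
  [0,0,0.12,0,0,0,140],
  [0,0,0.08,0,0,0,140],
  [0,0,0,0,0,0,140],
  [0,0,0,0,0,0,140],
])

```text
time: 46.25
eef_pos: [0.6096, -0.0186, 0.027]
tcp_rot: [0.0, 0.105, 0.994, -0.0]
wrist_force: [-2.5, 0.4, 6.3]
opening: 0.0435
gripper_force: 62.7
```

```bash
python3 - <<'E'
from h import *
innest()
E
```

```text
TCP in nest mm [-2.02 -0.06 26.98] yaw err 0.0003 open 0.0435 F [-2.5  0.4  6.3] grip 62.730292081832886 t 46.25
```

Seated. Release, raise, and look a last time.

servo_tool([
  [0,0,0,0,0,0,120],
  [0,0,0,0,0,0,110],
  [0,0,0,0,0,0,90],
  [0,0,0,0,0,0,70],
  [0,0,0,0,0,0,70],
])

```text
time: 46.75
eef_pos: [0.6094, -0.0186, 0.0263]
tcp_rot: [-0.0, 0.105, 0.994, -0.0]
wrist_force: [-0.6, -0.2, -0.0]
opening: 0.0622
gripper_force: 0.0
```

servo_tool([
  [0,0,-1,0,0,0,70],
  [0,0,-2.0,0,0,0,70],
  [0,0,-2.0,0,0,0,70],
  [0,0,-1.5,0,0,0,70],
  [0,0,-0.5,0,0,0,70],
])

```text
time: 47.25
eef_pos: [0.6102, -0.0187, 0.0985]
tcp_rot: [0.001, 0.105, 0.994, -0.0]
wrist_force: [0.2, 0.8, -0.4]
opening: 0.0616
gripper_force: 0.0
```

servo_tool([
  [0,0,-2,0,0,0,70],
  [0,0,-2,0,0,0,70],
  [0,0,0,0,0,0,70],
  [0,0,0,0,0,0,70],
  [0,0,0,0,0,0,70],
])

```text
time: 47.75
eef_pos: [0.6089, -0.0185, 0.1356]
tcp_rot: [-0.001, 0.105, 0.994, 0.0]
wrist_force: [0.9, 0.6, -0.6]
opening: 0.0616
gripper_force: 0.0
```

```bash
python3 - <<'E'
from h import *
innest();im,c=cam("wrist");im=cv2.resize(im[:,:,::-1],(800,600),interpolation=cv2.INTER_CUBIC)
def box(xa,xb,ya,yb,z,col):
    u=np.array([proj(c,nest(*q))/.7 for q in [(xa,ya,z),(xb,ya,z),(xb,yb,z),(xa,yb,z)]]).round().astype(np.int32);cv2.polylines(im,[u],True,col,1)
box(-63,-21,17.5,36,31,(0,255,0));box(-63,-21,-36,-17.5,31,(0,255,0))
box(17,49,-22.5,22.5,40,(255,0,255));box(-18,14,-22.5,22.5,34,(0,255,255))
im=im[100:500,200:600]
t=grab_frame("top")["image"][:,:,::-1];t=cv2.resize(t[190:300,90:420],(800,267),interpolation=cv2.INTER_CUBIC)
cv2.imwrite("pics/f.png",np.vstack([np.hstack([cv2.resize(im,(320,320)),np.zeros((320,480,3),np.uint8)]),t]))
E
```

```text
TCP in nest mm [-2.7600e+00 -1.2000e-01  1.3555e+02] yaw err 0.0002 open 0.0616 F [ 0.9  0.6 -0.6] grip 0.0 t 47.75
```

View pics/f.png

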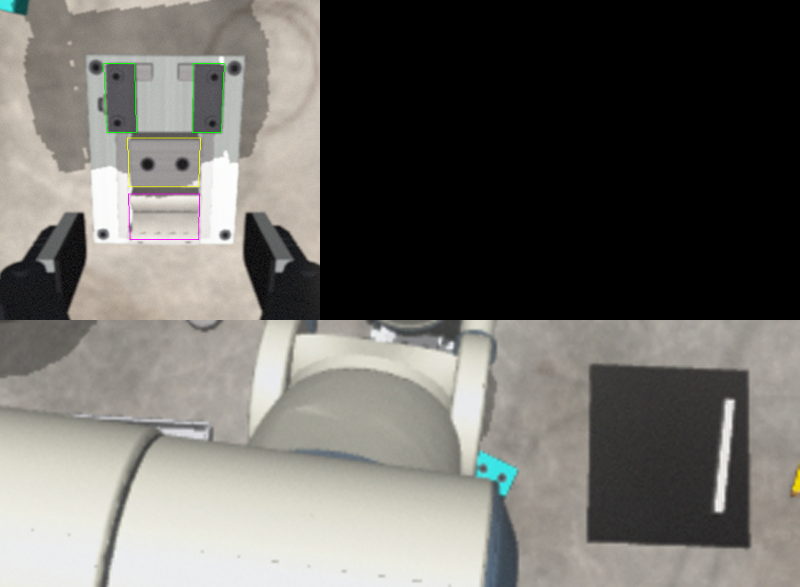

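Both blocks sit upright in their original places and match the overlay. The bar is on the mat at (724,455), and nothing else has moved. Handing in.

```bash
python3 -c "
from rig import *
print(job_done())"
```

```text
the job is handed in; nothing more can be done
None
```

The job is handed in at about 48 s on the robot's clock: the coupon lies flat and same side up in the tray, both blocks stand upright in their original places, the bar is on the mat in its starting position, and the arm never touched the loupe or cup.

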